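# Comb the punches and index the carving turntable

### The job

Get the turntable ready for the next carver: take the rake from its blue mat and comb the loose steel punches until every one lies down in a groove of the tray, never touching them with the fingers, and stand the rake back on its mat. Then push the turntable round clockwise (seen from above) by one detent, a quarter turn and no further, and after that gently stand every plaster blank upright, wholly on the grey pad. Leave the hammer, cup, jar, offcut and sanding block where they are.

Things in the scene. Friction and masses are not known exactly. Their poses are not given: they have to be found in the camera images.
- disc (a joint): angle of the round plywood turntable (460 mm across, 18 mm thick, its top 45 mm above the bench) about its vertical axis, rad; 0 at the start, grows CLOCKWISE seen from above. Detents at 0, 1.571 (90 deg) and 3.142 (180 deg): at the far rim a weighted pawl in a guide drops between two bumps on the rim, holds against about 1.2 N m and draws the turntable in from 0.03 rad either side; between detents it stays where it is left
- peg1 (a point): one of four upright red push pegs on the turntable (20 mm thick, 70 mm tall, tops 115 mm above the bench), at the corners of a 270 mm square centred on the turntable's axis, so 191 mm from it; the point is on the peg's centre line, 20 mm below its top; it turns with the turntable
- peg2 (a point): one of four upright red push pegs on the turntable (20 mm thick, 70 mm tall, tops 115 mm above the bench), at the corners of a 270 mm square centred on the turntable's axis, so 191 mm from it; the point is on the peg's centre line, 20 mm below its top; it turns with the turntable
- peg3 (a point): one of four upright red push pegs on the turntable (20 mm thick, 70 mm tall, tops 115 mm above the bench), at the corners of a 270 mm square centred on the turntable's axis, so 191 mm from it; the point is on the peg's centre line, 20 mm below its top; it turns with the turntable
- peg4 (a point): one of four upright red push pegs on the turntable (20 mm thick, 70 mm tall, tops 115 mm above the bench), at the corners of a 270 mm square centred on the turntable's axis, so 191 mm from it; the point is on the peg's centre line, 20 mm below its top; it turns with the turntable
- tray_mid (a point): centre of the wooden grooved tray that is fixed on the turntable, at the height of its ridge tops (62 mm above the bench at all times); x along the grooves, y across them, z up. Inside 118 mm (x) by 208 mm (y), walls 5 mm thick whose tops are 13 mm above the ridge tops. Eight parallel V grooves (90 deg, 13 mm deep, pitch 26 mm, bottoms at y = -91, -65, -39, -13, 13, 39, 65, 91 mm); a punch down in a groove has its centre 6 mm below the ridge tops and its whole body below them
- punch1: steel punch, a round rod 10 mm thick and 100 mm long with round ends and a brass band, 60 g, slippery; origin at its centre, x along its length. At the start it lies slantwise across the tray's ridges. May be absent
- punch2: steel punch, a round rod 10 mm thick and 100 mm long with round ends and a brass band, 60 g, slippery; origin at its centre, x along its length. At the start it lies slantwise across the tray's ridges. May be absent
- punch3: steel punch, a round rod 10 mm thick and 100 mm long with round ends and a brass band, 60 g, slippery; origin at its centre, x along its length. At the start it lies slantwise across the tray's ridges. May be absent
- punch4: steel punch, a round rod 10 mm thick and 100 mm long with round ends and a brass band, 60 g, slippery; origin at its centre, x along its length. At the start it lies slantwise across the tray's ridges. May be absent
- rake_grip (a point): grip point of the rake (180 g), in the middle of its dark wooden handle block, which is 46 mm long (x) by 22 mm thick (y) and reaches from 34 to 86 mm above the tips of the teeth; the point is 66 mm above the tips. z up when it stands
- rake_teeth (a point): point between the tips of the rake's teeth, below its middle. It stands by itself on seven flat smooth steel teeth in a row along its x (row 104 mm; each 5 mm thick, 24 mm wide in y, 22 mm long) under a bar 112 by 24 by 12 mm. Drawn along the tray's y, its x along the grooves and tips 0 to 3 mm above the ridges, it pushes punches straight until they drop into grooves, and passes over those that are down
- mat_mid (a point): top centre of the fixed blue felt mat, 180 (x) by 100 mm (y), 3 mm thick, where the rake stands
- pad_mid (a point): top centre of the fixed dark grey rubber pad on the turntable opposite the tray, 100 (x) by 220 mm (y), 50 mm above the bench; it turns with the turntable; x points away from the turntable's axis, y along the pad
- blank1_mid (a point): centre, half-way up, of a white plaster blank, an upright cylinder 36 mm across on a wider round foot (44 mm across, 12 mm high), 44 mm tall in all, 65 g, brittle: a squeeze of more than 30 N or a knock on the turntable of more than 20 N cracks it. It starts on the plywood carving board (top 12 mm above the bench). May be absent
- blank2_mid (a point): centre, half-way up, of a white plaster blank, an upright cylinder 36 mm across on a wider round foot (44 mm across, 12 mm high), 44 mm tall in all, 65 g, brittle: a squeeze of more than 30 N or a knock on the turntable of more than 20 N cracks it. It starts on the plywood carving board (top 12 mm above the bench). May be absent
- blank3_mid (a point): centre, half-way up, of a white plaster blank, an upright cylinder 36 mm across on a wider round foot (44 mm across, 12 mm high), 44 mm tall in all, 65 g, brittle: a squeeze of more than 30 N or a knock on the turntable of more than 20 N cracks it. It starts on the plywood carving board (top 12 mm above the bench). May be absent
- blank4_mid (a point): centre, half-way up, of a white plaster blank, an upright cylinder 36 mm across on a wider round foot (44 mm across, 12 mm high), 44 mm tall in all, 65 g, brittle: a squeeze of more than 30 N or a knock on the turntable of more than 20 N cracks it. It starts on the plywood carving board (top 12 mm above the bench). May be absent
- hammer: hammer lying on the bench, not to be disturbed; origin under its middle
- offcut: round plaster offcut, 68 mm across, 26 mm tall, on the carving board, not to be disturbed; origin under its centre
- sanding_block: cork sanding block 70 by 40 by 25 mm on the carving board, not to be disturbed; origin under its centre
- cup: blue cup 70 mm across, 85 mm tall, not to be disturbed; origin under its centre
- jar: jar 68 mm across, 90 mm tall, not to be disturbed; origin under its centre

How it is judged:
By the outcome, as a careful person would: the job done as asked, in the order asked, and still so for the second after the job is handed in, with the robot touching nothing.
Of punch1, punch2, punch3, punch4 only 2 to 4 are there at a start; the rules pass over those that are not, and their reading is None.
Of blank1, blank2, blank3, blank4 only 3 to 4 are there at a start; the rules pass over those that are not, and their reading is None.
At some moment in a run one of blank1, blank2, blank3, blank4 may be knocked a few centimetres aside while the robot is not near it.
It also fails if it takes over 200 s, if anything falls off the work surface, if the arm or the gripper's body presses on something with over 40 N, if the wrist force passes 120 N, or if a joint passes its speed limit or range.

### The arm

A 7-joint arm with a two-finger parallel gripper is mounted at the origin on the work surface. World frame = base frame: x ahead of the robot, y to its left, z up, the work surface at z = 0. Lengths are in m, angles in degrees, forces in N, time in s.
With the tool pointing down it reaches from about 0.425 to 0.875 m from the base axis. Payload 4.7 kg.
Tool frame: the origin (TCP) lies at the very end of the fingers, on their centre line; the grasp point (between the pads) lies 19 mm behind it; z points along the fingers, y is the line along which they close (so a half turn about z gives the same grasp; the last joint's range is limited). The gripper opens to 87 mm and grips with 3 to 60 N. Pads are 19 mm wide; open, the fingers measure 117 mm over their backs; the gripper's body (75 mm by 190 mm) begins 51 mm behind the grasp point.
Start: joints at [-74.135, 18.392, -4.016, 83.108, 1.295, 78.541, -3.26], TCP at [0.169, 0.628, 0.183] pointing down, gripper open.
Joint ranges: [-163.93, 163.93], [-17.29, 119.83], [-79.2, 71.16], [3.27, 140.29], [-89.18, 269.18], [5.43, 117.66], [-154.24, 154.24]. Speed limits (degrees/s): [147.25, 147.25, 180, 180, 180, 180, 180].

### API

Orientations are given as [roll, pitch, yaw] about the fixed x, y, z axes, in that order (R = Rz(yaw) Ry(pitch) Rx(roll)).
In Python, from cell import telemetry, cams, env gives the robot as it stands.
- The arm moves only by the tool arm_command, never from a script. Its argument "series" is text: rows parted by semicolons, each of 5 numbers parted by spaces: the shift along the tool's x, y, z in mm, then the turn about the tool's z in rad, then the closure in counts, from 0 (fully open) to 255 (shut). A call has 1 to 20 rows; each row shifts and turns the commanded pose from where the row before left it, along the tool's axes as they then stand; what a row does not reach is not made up. A row lasts 1/12 s, in which the tool goes at most 41.7 mm and 7.16 degrees, less where a joint would pass 70% of its speed; a pose out of reach is approached as far as the arm can. A call is refused whole if a number of a shift passes 41.7 or a number of a turn 0.125, either way. A call with a gripper value outside its range is refused whole. The fingers move at their own pace and stop on an object; "squeeze" is the grip in N (left out, the last holds). Time passes only in rows, so rows that do not move let the fingers close. It gives the time, the measured TCP pose, the force, the opening and the grip force at its end, in the units of the state.
- telemetry.get_obs(): the state, without advancing time (a new reading comes with each control period).
- cams.read_camera(name): name is "side" or "top"; returns the picture (384x512x3 uint8, blue, green, red); there is no depth.
- cams.calibration(name): a dict with "K" (3x3 intrinsics, pixels), "dist" ([k1, k2, p1, p2, k3] as OpenCV has them; the pictures are not rectified), "origin" and "rotation" of the camera in the world. Camera axes: x right, y down, z forward; pixel columns grow to the right and rows downward; lengths in m; the calibration is good to about 2 mm. A picture is of the moment at which its call begins. calibration takes no time and is no camera call.
- env.sign_off(): hands the job in; it is judged then, once.
The state is a dict: "time_s": time; "qpos": joint angles; "joint_velocities": joint speeds; "effort": joint torques, N m; "tool_pos": TCP position; "tool_rot": TCP orientation; "force": force on the tool from outside, world axes, zero at the start; "wrist_torque": the same for the moment, N m; "grip_width": finger opening in m; "grasp_force": force on a finger pad.
Only numpy, scipy, OpenCV 4.12 (cv2) and the standard library are available. Lean on these libraries where they do the work, as an engineer would, in place of code of your own. Each camera call takes 0.05 s, during which the arm holds its last target. There are 200 camera calls.

## Working session

There is one attempt and no reset: what is moved stays moved. The work goes in short steps, Python scripts to look and compute and a tool call to move; the robot and the scene stay as the last step left them, time stands still between calls to the robot, and variables do not carry over. Pictures are saved under pics/ and viewed, at most 14 in all, crops included, and the job is handed in when it is done.

Besides the shell and the picture viewer there is one more tool, called by a JSON object that holds its "api" and its "payload". arm_command: Moves the arm, as the interface text tells. Its arguments: {"type":"object","properties":{"series":{"type":"string"},"squeeze":{"type":"number"}},"required":["series"]}

```bash
ls; mkdir -p pics; cat > h.py <<'E'
import numpy as np, cv2
from cell import telemetry, cams, env
def grab(n,f=None):
    im=cams.read_camera(n)
    if f: cv2.imwrite('pics/'+f,im)
    return im
def ray(n,uv):
    c=cams.calibration(n); K=np.array(c['K'],float); d=np.array(c['dist'],float)
    p=cv2.undistortPoints(np.array(uv,float).reshape(-1,1,2),K,d).reshape(-1,2)
    R=np.array(c['rotation'],float)
    return np.array(c['origin'],float), np.c_[p,np.ones(len(p))]@R.T
def onz(n,uv,z):
    o,d=ray(n,uv); return o+d*((z-o[2])/d[:,2])[:,None]
def proj(n,P):
    c=cams.calibration(n);R=np.array(c['rotation'],float)
    Q=(np.array(P,float).reshape(-1,3)-np.array(c['origin']))@R
    return cv2.projectPoints(Q,np.zeros(3),np.zeros(3),np.array(c['K'],float),np.array(c['dist'],float))[0].reshape(-1,2)
E
python3 - <<'E'
from h import *
for n in('top','side'):
    im=grab(n); cv2.imwrite(f'pics/{n}0.png',cv2.resize(im,(800,600),interpolation=cv2.INTER_CUBIC))
    c=cams.calibration(n); print(n,c['K'],c['dist'],c['origin'],np.round(c['rotation'],3).tolist())
print(telemetry.get_obs())
E
```

```text
pics
top [[404.57102547   0.         261.94617566]
 [  0.         404.57102547 187.31880886]
 [  0.           0.           1.        ]] [0.01822231 0.         0.         0.         0.        ] [0.33907893 0.02254758 1.5346944 ] [-171.065, -0.921, -89.386]
side [[440.99045316   0.         252.26831744]
 [  0.         440.99045316 195.39847683]
 [  0.           0.           1.        ]] [0.03942508 0.         0.         0.         0.        ] [ 0.15168235 -0.99185168  0.9985753 ] [-130.139, -1.084, -21.934]
{'time_s': 0.1, 'qpos': array([-74.13453966,  18.43491221,  -4.01614266,  83.16699753,
         1.29718968,  78.53986709,  -3.2611882 ]), 'joint_velocities': array([ 0.11586123, -0.12259755, -0.03717074, -0.10034773,  0.01239779,
       -0.04288853,  0.01551136]), 'effort': array([-4.15322756e-04, -4.92572773e+01, -4.05802662e-01, -3.13398385e+01,
       -6.40331022e-02,  3.94393550e-02,  7.33284401e-05]), 'tool_pos': array([0.16878026, 0.62713831, 0.18237791]), 'tool_rot': array([-1.79903577e+02,  7.30650258e-03,  1.64943949e+02]), 'force': array([ 0.11342635, -0.29371525,  0.87563991]), 'wrist_torque': array([-0.00849786, -0.04304231,  0.03340523]), 'grasp_force': 0.0, 'grip_width': 0.08722142051266325}
```

View images.

```bash
python3 - <<'E'
s=open('h.py').read()
s=s.replace("np.array(c['rotation'],float)","Rm(c['rotation'])").replace("def grab","from scipy.spatial.transform import Rotation as Ro\ndef Rm(r): return Ro.from_euler('xyz',r,degrees=True).as_matrix()\ndef grab",1)
open('h.py','w').write(s)
E
python3 -c "
from h import *
print(proj('top',[[.6,0,0],[.3,.3,0]]),proj('side',[[.6,0,0]]),onz('top',[[256,190]],0))"
```

```text
[[262.1210028  182.35599872]
 [180.56977869 260.84623273]] [[260.18030943 214.18257495]] [[0.5699493  0.02316179 0.        ]]
```

View pics/top0.png

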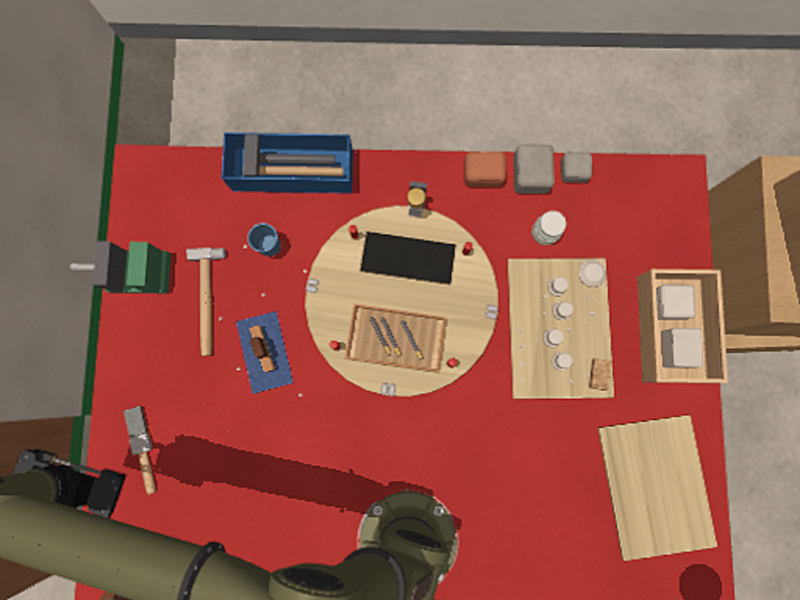

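View pics/side0.png

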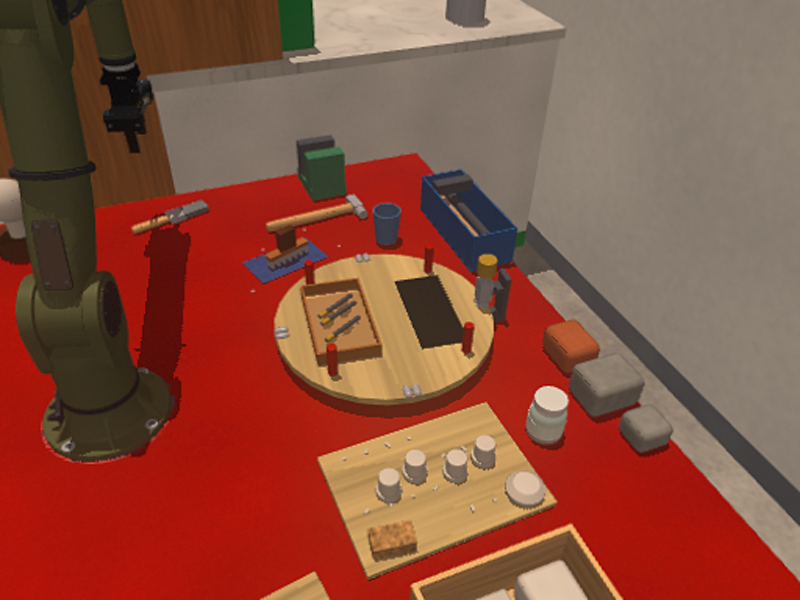

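```bash
cat >> h.py <<'E'
def blobs(m,amin,box=None):
    m=m.astype(np.uint8)
    if box: k=np.zeros_like(m);u0,v0,u1,v1=box;k[v0:v1,u0:u1]=1;m=m*k
    cs,_=cv2.findContours(m,cv2.RETR_EXTERNAL,cv2.CHAIN_APPROX_NONE)
    return sorted([c for c in cs if cv2.contourArea(c)>=amin],key=cv2.contourArea,reverse=True)
def rect(n,c,z):
    P=onz(n,c.reshape(-1,2),z)[:,:2].astype(np.float32)*1000
    (x,y),(w,h),a=cv2.minAreaRect(P)
    if w<h: w,h,a=h,w,a+90
    return np.round([x,y,w,h,(a+90)%180-90],1)
E
python3 - <<'E'
from h import *
im=grab('top'); hsv=cv2.cvtColor(im,cv2.COLOR_BGR2HSV); H,S,V=[hsv[...,i].astype(int) for i in range(3)]
B,G,R=[im[...,i].astype(int) for i in range(3)]
pad=blobs((V<45),200,(220,140,300,190))
print('pad',[rect('top',c,.05) for c in pad])
mat=blobs((B>R+20),200,(145,190,195,260))
print('mat',[rect('top',cv2.convexHull(c),.003) for c in mat])
red=(R>100)&(G<60)&(B<60)
box=(192,128,322,258)
for c in blobs(red,8,(205,140,310,240)): 
    m=cv2.moments(c); u,v=m['m10']/m['m00'],m['m01']/m['m00']; print('peg',u,v,cv2.contourArea(c),onz('top',[[u,v]],.1).round(4))
# disc: non-red inside box
d=blobs(~red&(V>60),2000,(190,125,324,260))
d=cv2.convexHull(d[0]); P=onz('top',d.reshape(-1,2),.045)[:,:2]*1000
(x,y),r=cv2.minEnclosingCircle(P.astype(np.float32)); print('disc',x,y,r)
w=blobs((S<60)&(V>150),30,(335,165,395,245))
for c in w: (u,v),r=cv2.minEnclosingCircle(c); print('white',u,v,r,onz('top',[[u,v]],.056).round(4)[0,:2])
c1=cv2.resize(im[185:245,215:295],(800,600),interpolation=cv2.INTER_CUBIC); cv2.imwrite('pics/tray.png',c1)
a=cv2.resize(im[190:265,140:200],(480,600),interpolation=cv2.INTER_CUBIC); cv2.imwrite('pics/mat.png',a)
E
```

```text
pad [array([659.5,   5.9, 214.8,  95.5,  82.3])]
mat [array([432.7, 349. , 177.7,  97.9,  15.8])]
peg 303.3029279279279 145.79166666666666 148.0 [[ 0.7205 -0.1476  0.1   ]]
peg 210.6996336996337 145.34432234432234 136.5 [[0.7171 0.1901 0.1   ]]
peg 305.46958637469584 234.68126520681264 68.5 [[ 0.3977 -0.1535  0.1   ]]
peg 208.45197740112994 235.16666666666666 59.0 [[0.3922 0.1881 0.1   ]]
disc 574.375244140625 15.225059509277344 245.82135009765625
white 378.6111145019531 174.38888549804688 8.785959243774414 [ 0.6264 -0.4335]
white 360.0 198.5 6.500100135803223 [ 0.5348 -0.3615]
white 359.1666564941406 230.5 6.346587181091309 [ 0.4171 -0.3552]
white 353.8333435058594 215.5 6.3465681076049805 [ 0.4716 -0.3371]
white 356.9285583496094 182.7857208251953 6.328701972961426 [ 0.5936 -0.3516]
```

View pics/tray.png

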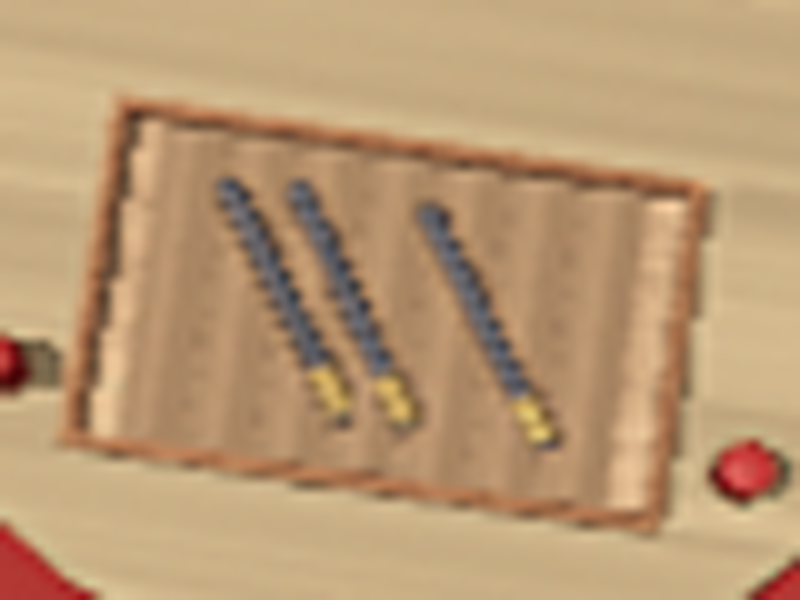

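View pics/mat.png

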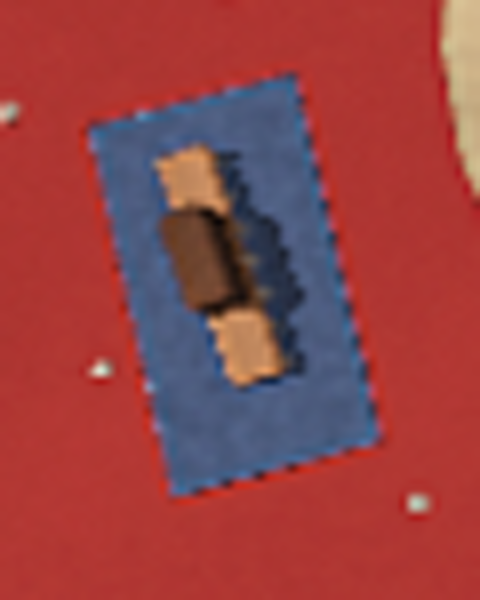

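```bash
cat > m1.py <<'E'
from h import *
def t(p): return np.array(p)/10+[215,185]-.45
def m(p): return np.array(p)/8+[140,190]-.44
C=onz('top',t([(120,98),(707,187),(655,530),(65,438)]),.075)*1000
print('tray corners',C[:,:2].round(1).tolist(),'mid',C.mean(0).round(1))
e=(C[1]+C[2]-C[0]-C[3])/2; f=(C[0]+C[1]-C[2]-C[3])/2
print('len',np.linalg.norm(e),np.linalg.norm(f),'dir e',np.degrees(np.arctan2(e[1],e[0])),'dir f',np.degrees(np.arctan2(f[1],f[0])))
Pm=onz('top',t([(228,185),(340,415),(300,187),(405,418),(430,210),(545,440)]),.067)*1000
a=np.degrees(np.arctan2(f[1],f[0])); fx=np.array([np.cos(np.radians(a)),np.sin(np.radians(a))]); fy=np.array([-fx[1],fx[0]])
mid=C.mean(0)[:2]
for p in Pm: print('punch end tray frame',((p[:2]-mid)@fx).round(1),((p[:2]-mid)@fy).round(1))
for nm,pts,z in(('handle',[(160,215),(203,206),(236,302),(193,313)],.089),('bar',[(155,158),(212,145),(286,370),(233,387)],.037)):
    Q=onz('top',m(pts),z)*1000; x=(Q[0]+Q[1]-Q[2]-Q[3])/2;y=(Q[0]+Q[3]-Q[1]-Q[2])/2
    print(nm,Q.mean(0).round(1),np.linalg.norm(x),np.linalg.norm(y),np.degrees(np.arctan2(x[1],x[0])),np.degrees(np.arctan2(y[1],y[0])))
# pegs top in full view /1.5625 
E
python3 m1.py
```

```text
tray corners [[541.3, 130.0], [511.4, -83.8], [387.5, -65.3], [417.9, 146.7]] mid [464.5  31.9  75. ]
len 215.0123486539482 124.89337956298415 dir e -98.05883467135683 dir f -8.088531780905873
punch end tray frame 37.7 64.5
punch end tray frame -38.7 11.1
punch end tray frame 40.9 38.5
punch end tray frame -36.2 -12.3
punch end tray frame 39.9 -9.7
punch end tray frame -36.3 -63.5
handle [437.7 347.2  89. ] 45.949043462405356 19.32842659816009 21.26225482502015 103.89057211346007
bar [438.8 348.1  37. ] 111.12230442314883 25.83979386801363 20.94371028522734 106.07198575235954
```

{"api": "arm_command", "payload": {"series": "0 0 0 -0.105 0;0 0 0 -0.105 0;0 0 0 -0.105 0;0 0 0 -0.105 0;0 0 0 -0.105 0;0 0 0 -0.105 0;-5 -12 0 0 0;-10 -24 0 0 0;-11 -26 0 0 0;-11 -26 0 0 0;-11 -26 0 0 0;-11 -26 0 0 0;-11 -26 0 0 0;-11 -26 0 0 0;-11 -26 0 0 0;-11 -26 0 0 0;-11 -26 0 0 0;-11 -26 0 0 0;-11 -26 0 0 0;-10 -24 0 0 0"}}

```text
time_s: 1.82
tool_pos: [0.4308, 0.3544, 0.1833]
tool_rot: [-180.0, -0.0, -159.2]
force: [0.7, -0.0, -0.1]
grip_width: 0.0869
grasp_force: 0.0
```

```bash
cat >> h.py <<'E'
def go(x,y,z,yaw):
    "tool-frame shift (mm) to a target after first turning to yaw (deg)"
    o=telemetry.get_obs(); p=np.array(o['tool_pos'])*1000; w=o['tool_rot'][2]
    dt=(yaw-w+180)%360-180; R=Rm([180,0,yaw]); d=(np.array([x,y,z])-p)@R
    print('t',round(o['time_s'],2),'at',p.round(1),'rot',np.round(o['tool_rot'],2),'F',np.round(o['force'],1),'grip',round(o['grip_width']*1000,1),round(o['grasp_force'],1))
    print(' -> turn rad',round(-np.radians(dt),3),'shift',d.round(1))
E
python3 - <<'E'
from h import *
go(438,347.5,50,201)
# axis / pegs from top view
s=np.array([(353,229),(467,244.5),(453,360.5),(335,343.5)])/1.5625-.18
P=onz('top',s,.115)*1000; print(P[:,:2].round(1).tolist(),P.mean(0).round(1))
c=P.mean(0)[:2]
for p in P: v=p[:2]-c; print(np.hypot(*v).round(1),np.degrees(np.arctan2(v[1],v[0])).round(1))
im=grab('top');a=cv2.resize(im[120:260,140:330],(800,590),interpolation=cv2.INTER_CUBIC); cv2.imwrite('pics/d1.png',a)
E
```

```text
t 1.82 at [430.8 354.4 183.3] rot [-179.98   -0.   -159.25] F [ 0.7 -0.  -0.1] grip 86.9 0.0
 -> turn rad -0.004 shift [ -4.3  -9.  133.3]
[[710.2, 134.2], [677.4, -129.0], [410.9, -96.7], [445.7, 168.0]] [561.   19.1 115. ]
188.4 37.7
188.3 -51.9
189.7 -142.4
188.3 127.8
```

{"api": "arm_command", "payload": {"series": "-4 -9 0 0 0;0 0 10 0 60;0 0 20 0 60;0 0 22 0 60;0 0 22 0 60;0 0 20 0 60;0 0 15 0 60;0 0 12 0 60;0 0 8 0 60;0 0 4 0 60;0 0 0 0 60;0 0 0 0 60"}}

```text
time_s: 2.87
tool_pos: [0.4366, 0.3507, 0.0509]
tool_rot: [180.0, 0.1, -159.0]
force: [0.0, 0.9, 0.4]
grip_width: 0.0667
grasp_force: 0.0
```

```bash
python3 - <<'E'
from h import *
go(438,347.5,50,201)
im=grab('side');p=proj('side',[[.438,.348,.05]])[0].astype(int);print(p)
a=cv2.resize(im[p[1]-50:p[1]+40,p[0]-60:p[0]+60],(800,600),interpolation=cv2.INTER_CUBIC); cv2.imwrite('pics/g1.png',a)
E
```

```text
t 2.87 at [436.6 350.7  50.9] rot [ 1.7997e+02  5.0000e-02 -1.5896e+02] F [0.  0.9 0.4] grip 66.7 0.0
 -> turn rad 0.001 shift [-0.1 -3.5  0.9]
[184 155]
```

View pics/g1.png

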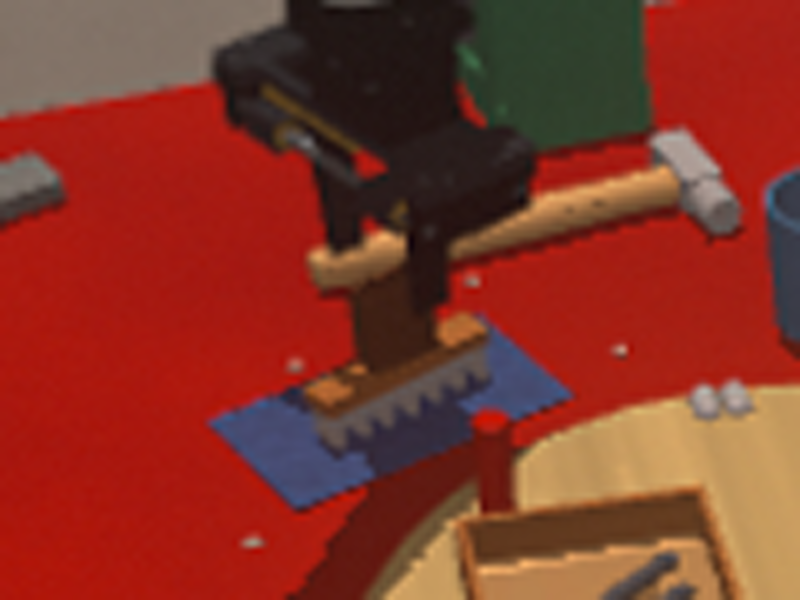

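Side view: the fingers straddle the dark handle (crop 350–445, 200–310), and the teeth still stand on the mat. I'll centre on the handle and close.

{"api": "arm_command", "payload": {"series": "0 -3 0.5 0 60;0 0 0 0 120;0 0 0 0 200;0 0 0 0 255;0 0 0 0 255;0 0 0 0 255;0 0 0 0 255;0 0 0 0 255;0 0 0 0 255;0 0 0 0 255", "squeeze": 35}}

```text
time_s: 3.75
tool_pos: [0.4375, 0.3478, 0.0504]
tool_rot: [180.0, 0.0, -158.9]
force: [-0.8, 0.7, 3.5]
grip_width: 0.0143
grasp_force: 2.7
```

```bash
python3 - <<'E'
from h import *
go(438,347.5,50,201)
E
```

```text
t 3.75 at [437.5 347.8  50.4] rot [ 1.7997e+02  4.0000e-02 -1.5895e+02] F [-0.8  0.7  3.5] grip 14.3 2.7
 -> turn rad 0.001 shift [-0.3 -0.5  0.4]
```

{"api": "arm_command", "payload": {"series": "0 0 0 0 255;0 0 0 0 255;0 0 0 0 255;0 0 0 0 255"}}

```text
time_s: 4.08
tool_pos: [0.4379, 0.3491, 0.0518]
tool_rot: [179.9, 0.1, -158.9]
force: [-1.8, 0.5, 7.9]
grip_width: 0.0008
grasp_force: 3.9
```

```bash
python3 - <<'E'
from h import *
go(438,347.5,50,201)
im=grab('side')
a=cv2.resize(im[105:195,124:244],(800,600),interpolation=cv2.INTER_CUBIC); cv2.imwrite('pics/g2.png',a)
E
```

```text
t 4.08 at [437.9 349.1  51.8] rot [ 1.7988e+02  1.5000e-01 -1.5894e+02] F [-1.8  0.5  7.9] grip 0.8 3.9
 -> turn rad 0.001 shift [ 0.5 -1.5  1.8]
```

View pics/g2.png

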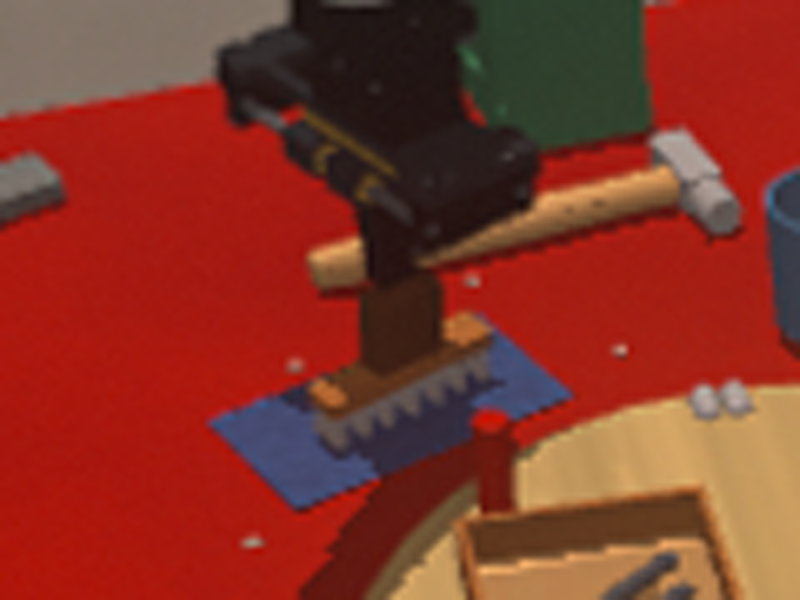

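```bash
python3 - <<'E'
from h import *
s=lambda p: np.array(p)/6.667+[124,105]-.43
print('mat corners side',(onz('side',s([(210,423),(300,508),(572,395)]),.003)*1000).round(1).tolist())
m=lambda p:np.array(p)/8+[140,190]-.44
print('mat corners top',(onz('top',m([(90,128),(298,73),(382,440),(175,495)]),.003)*1000).round(1).tolist())
print('handle top near edge corners side',(onz('side',s([(362,298),(440,285)]),.089)*1000).round(1).tolist())
print('handle bottom near edge',(onz('side',s([(362,372),(438,345)]),.037)*1000).round(1).tolist())
print('finger tip pixel (390,280) at y=.349:')
o,d=ray('side',s([(390,280)])); 
for y in(.349,.36): print((o+d[0]*(y-o[1])/d[0][1])*1000)
for z in (.05,.089): print(z,(proj('side',[[.4379,.3491,z]])-[124,105]+.43)*6.667)
print('rake proj', (proj('side',[[.438,.348,.089],[.438,.348,.037]])-[124,105]+.43)*6.667)
im=grab('top'); a=im[185:245,135:205]; cv2.imwrite('pics/g3.png',cv2.resize(a,(700,600),interpolation=cv2.INTER_CUBIC))
E
```

```text
mat corners side [[328.8, 372.6, 3.0], [357.3, 279.6, 3.0], [526.9, 327.5, 3.0]]
mat corners top [[504.7, 420.3, 3.0], [532.2, 323.6, 3.0], [360.1, 277.0, 3.0], [333.8, 371.8, 3.0]]
handle top near edge corners side [[415.0, 338.4, 89.0], [458.0, 336.0, 89.0]]
handle bottom near edge [[411.5, 343.6, 37.0], [458.0, 354.2, 37.0]]
finger tip pixel (390,280) at y=.349:
[433.51217784 349.          89.74614142]
[435.82423676 360.          82.29034235]
0.05 [[403.67929369 338.01695338]]
0.089 [[397.87232488 279.4950702 ]]
rake proj [[398.58062245 280.51492469]
 [406.26892738 358.15494921]]
```

View pics/g3.png

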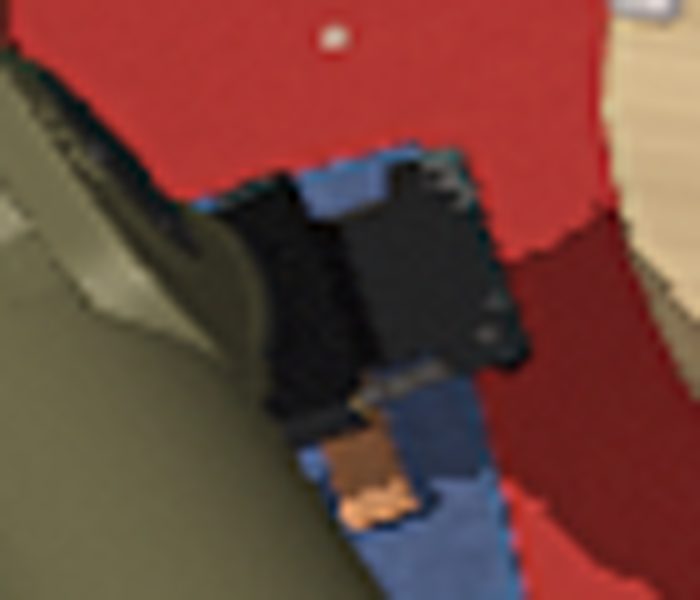

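```bash
python3 - <<'E'
from h import *
print(proj('side',[[.1688,.6271,.1824],[.1688,.6271,.2214]])*1.5625)
im=cv2.imread('pics/side0.png')
cv2.imwrite('pics/st.png',cv2.resize(im[40:190,60:210],(600,600),interpolation=cv2.INTER_CUBIC))
E
```

```text
[[143.4167263  157.19048865]
 [139.76773617 142.28458254]]
```

View pics/st.png

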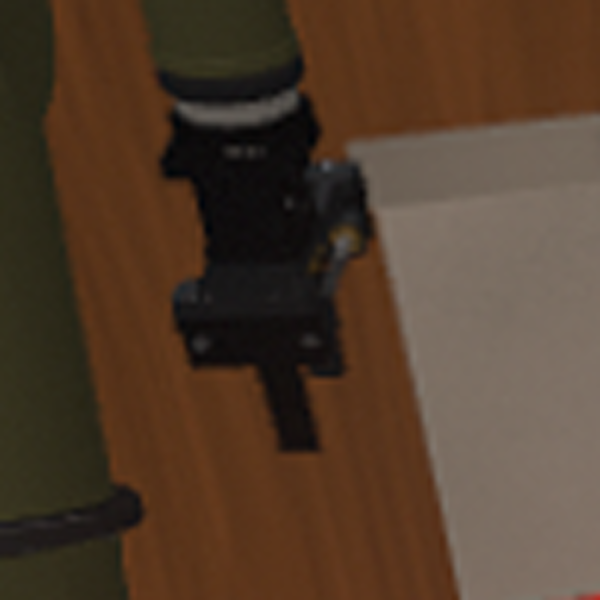

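```bash
python3 - <<'E'
from h import *
def chk(P,yaw,half,px):
    R=Rm([180,0,yaw]); 
    for sg in(1,-1):
        Q=np.array(P)+R[:,1]*sg*half
        for z in(0,.02,.04): print(sg,z,(proj('side',[Q+[0,0,z]])[0]).round(1))
    print('seen',px)
chk([.1688,.6271,.1824],165,.049,np.array([135,152.5])/1.5625)
chk([.4366,.3507,.0509],-159,.040,np.array([(430,308),(345,250)])/6.667+[124,105]-.43)
E
```

```text
1 0 [93.7 94.5]
1 0.02 [92.6 89.7]
1 0.04 [91.4 84.8]
-1 0 [ 89.8 107. ]
-1 0.02 [ 88.5 102.1]
-1 0.04 [87.3 97.1]
seen [86.4 97.6]
1 0 [177.3 150.3]
1 0.02 [176.8 145.9]
1 0.04 [176.3 141.4]
-1 0 [190.2 159.6]
-1 0.02 [189.8 155.1]
-1 0.04 [189.3 150.6]
seen [[188.06677516 150.76769012]
 [175.31741263 142.06812509]]
```

The fingers closed on top of the handle. In both views the fingertips sit about 38 mm above the reported TCP z, and the contact at z = 0.089 agrees. I'll lift, reopen and go deeper.

{"api": "arm_command", "payload": {"series": "0 0 -15 0 255;0 0 -20 0 60;0 0 -20 0 60;0 0 0 0 60;0 0 0 0 60;0 0 0 0 60;0 0 0 0 60;0 0 0 0 60"}}

```text
time_s: 4.85
tool_pos: [0.4368, 0.3468, 0.1036]
tool_rot: [-180.0, -0.1, -159.0]
force: [-0.4, 0.2, -0.1]
grip_width: 0.0392
grasp_force: 0.0
```

```bash
python3 - <<'E'
from h import *
go(438,347.5,12,201)
im=grab('side')
cv2.imwrite('pics/g4.png',cv2.resize(im[95:195,114:247],(800,600),interpolation=cv2.INTER_CUBIC))
E
```

```text
t 4.85 at [436.8 346.8 103.6] rot [-1.7995e+02 -1.1000e-01 -1.5896e+02] F [-0.4  0.2 -0.1] grip 39.2 0.0
 -> turn rad 0.001 shift [-1.4  0.2 91.6]
```

View pics/g4.png

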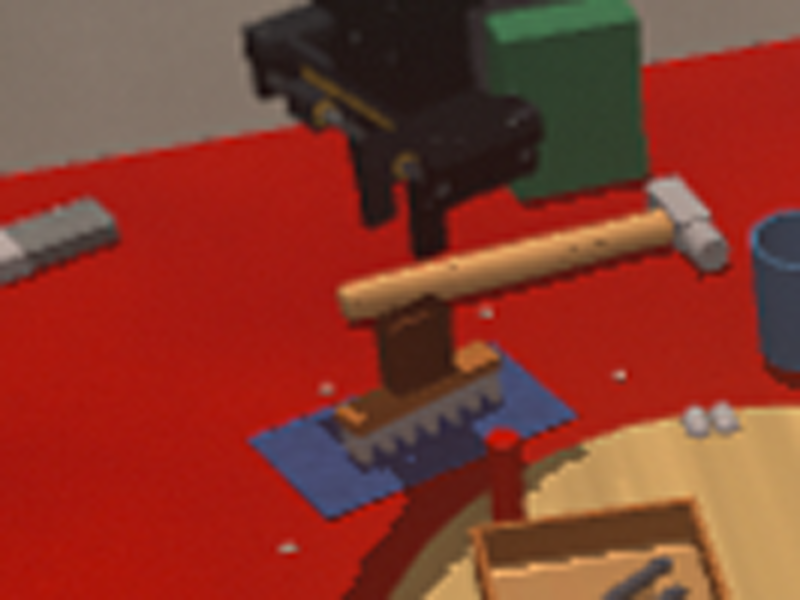

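{"api": "arm_command", "payload": {"series": "-1 0 0 0 40;0 0 0 0 40;0 0 0 0 40;0 0 5 0 40;0 0 10 0 40;0 0 14 0 40;0 0 14 0 40;0 0 14 0 40;0 0 12 0 40;0 0 10 0 40;0 0 7 0 40;0 0 4 0 40;0 0 2 0 40;0 0 0 0 40"}}

```text
time_s: 6.07
tool_pos: [0.4384, 0.3478, 0.0127]
tool_rot: [-180.0, -0.0, -159.0]
force: [-0.3, 1.1, -1.2]
grip_width: 0.0736
grasp_force: 0.0
```

```bash
python3 - <<'E'
from h import *
go(438,347.5,12,201)
E
```

```text
t 6.07 at [438.4 347.8  12.7] rot [-180.     -0.   -158.96] F [-0.3  1.1 -1.2] grip 73.6 0.0
 -> turn rad 0.001 shift [ 0.5 -0.1  0.7]
```

{"api": "arm_command", "payload": {"series": "0 0 0 0 90;0 0 0 0 120;0 0 0 0 150;0 0 0 0 180;0 0 0 0 220;0 0 0 0 255;0 0 0 0 255;0 0 0 0 255;0 0 0 0 255;0 0 0 0 255;0 0 0 0 255;0 0 0 0 255", "squeeze": 35}}

```text
time_s: 7.07
tool_pos: [0.4384, 0.3479, 0.0129]
tool_rot: [180.0, 0.0, -159.0]
force: [0.2, -0.1, -0.2]
grip_width: 0.0222
grasp_force: 35.0
```

```bash
python3 - <<'E'
from h import *
go(438,347.5,12,201)
E
```

```text
t 7.07 at [438.4 347.9  12.9] rot [ 1.7999e+02  1.0000e-02 -1.5896e+02] F [ 0.2 -0.1 -0.2] grip 22.2 35.0
 -> turn rad 0.001 shift [ 0.5 -0.3  0.9]
```

{"api": "arm_command", "payload": {"series": "0 0 -8 0 255;0 0 -15 0 255;0 0 -20 0 255;0 0 -20 0.1 255;0 0 -20 0.1 255;0 0 -20 0.1 255;0 0 -20 0.1 255;0 0 -14 0.104 255;-3 -9 0 0 255;-6 -19 0 0 255;-6 -20 0 0 255;-6 -20 0 0 255;-6 -20 0 0 255;-6 -20 0 0 255;-6 -20 0 0 255;-6 -20 0 0 255;-6 -20 0 0 255;-6 -20 0 0 255;-6 -20 0 0 255;-5 -13 0 0 255"}}

```text
time_s: 8.73
tool_pos: [0.4747, 0.1158, 0.1487]
tool_rot: [-179.9, -0.1, 172.2]
force: [0.3, -0.5, -1.4]
grip_width: 0.022
grasp_force: 35.0
```

{"api": "arm_command", "payload": {"series": "0 0 0 0 255;0 0 0 0 255;0 0 0 0 255"}}

```text
time_s: 8.98
tool_pos: [0.4748, 0.1201, 0.1492]
tool_rot: [180.0, -0.1, 172.3]
force: [0.1, 0.3, -2.0]
grip_width: 0.0218
grasp_force: 35.0
```

```bash
python3 - <<'E'
from h import *
go(476.4,118,73.5,172.1)
cv2.imwrite('pics/h1.png',np.hstack([cv2.resize(grab('top')[150:250,195:295],(400,400),interpolation=cv2.INTER_CUBIC),cv2.resize(grab('side')[110:240,160:290],(400,400),interpolation=cv2.INTER_CUBIC)]))
E
```

```text
t 8.98 at [474.8 120.1 149.2] rot [ 1.7999e+02 -7.0000e-02  1.7227e+02] F [ 0.1  0.3 -2. ] grip 21.8 35.0
 -> turn rad 0.003 shift [-1.8 -1.9 75.7]
```

View pics/h1.png

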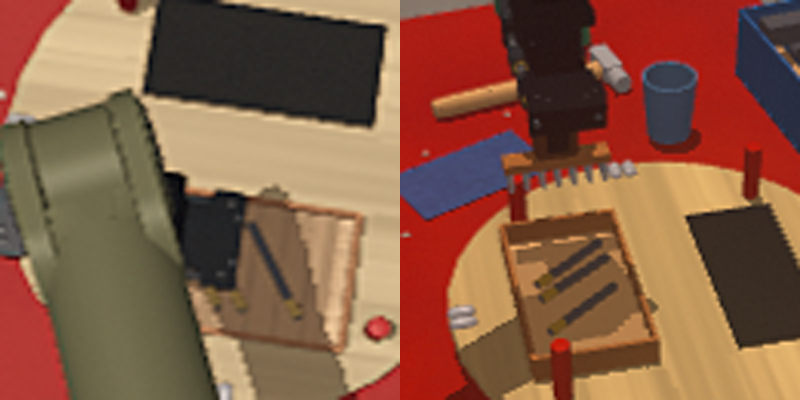

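```bash
python3 - <<'E'
from h import *
s=lambda p:np.array(p,float)/3.077-[130,0]+[160,110]-.34
P=onz('side',s([(505,173),(610,163)]),.161)*1000; print('bar near-bottom ends',P.round(1),P.mean(0).round(1))
P=onz('side',s([(513,190),(606,178)]),.139)*1000; print('teeth ends',P.round(1),P.mean(0).round(1))
# tray corners in side at z=.075: near-left, near-right, far-left, far-right
Q=onz('side',s([(502,225),(613,211),(658,342),(528,357)]),.075)*1000; print('tray',Q.round(1).tolist(),Q.mean(0).round(1))
E
```

```text
bar near-bottom ends [[417.6 124.7 161. ]
 [525.2 103.5 161. ]] [471.4 114.1 161. ]
teeth ends [[424.  122.3 139. ]
 [522.  108.3 139. ]] [473.  115.3 139. ]
tray [[415.2, 148.8, 75.0], [536.5, 129.8, 75.0], [507.4, -83.9, 75.0], [381.6, -58.8, 75.0]] [460.2  34.   75. ]
```

{"api": "arm_command", "payload": {"series": "-2 -4 0 0 255;0 0 10 0 255;0 0 14 0 255;0 0 14 0 255;0 0 12 0 255;0 0 8 0 255;0 0 6 0 255;0 0 4 0 255;0 0 3 0 255;0 0 0 0 255;0 0 0 0 255"}}

```text
time_s: 10.0
tool_pos: [0.4774, 0.1154, 0.0792]
tool_rot: [180.0, 0.0, 172.2]
force: [0.1, 1.2, -1.9]
grip_width: 0.0216
grasp_force: 35.0
```

```bash
python3 - <<'E'
from h import *
go(476.2,116,73.4,172.1)
E
```

```text
t 10.0 at [477.4 115.4  79.2] rot [1.7998e+02 3.0000e-02 1.7216e+02] F [ 0.1  1.2 -1.9] grip 21.6 35.0
 -> turn rad 0.001 shift [1.2 0.4 5.8]
```

{"api": "arm_command", "payload": {"series": "0 0 3 0 255;0 0 2.5 0 255;0 0 0 0 255;0 -2 0 0 255;0 -3 0 0 255;0 -3 0 0 255;0 -3 0 0 255;0 -3 0 0 255;0 -3 0 0 255;0 -3 0 0 255;0 -3 0 0 255;0 -3 0 0 255;0 -3 0 0 255;0 -3 0 0 255;0 -3 0 0 255;0 -3 0 0 255;0 -3 0 0 255;0 -3 0 0 255;0 -3 0 0 255;0 -3 0 0 255"}}

```text
time_s: 11.67
tool_pos: [0.4702, 0.0654, 0.0734]
tool_rot: [180.0, 0.0, 172.2]
force: [0.1, 0.7, -2.5]
grip_width: 0.0217
grasp_force: 35.0
```

{"api": "arm_command", "payload": {"series": "0 -3 0 0 255;0 -3 0 0 255;0 -3 0 0 255;0 -3 0 0 255;0 -3 0 0 255;0 -3 0 0 255;0 -3 0 0 255;0 -3 0 0 255;0 -3 0 0 255;0 -3 0 0 255;0 -3 0 0 255;0 -3 0 0 255;0 -3 0 0 255;0 -3 0 0 255;0 -3 0 0 255;0 -3 0 0 255;0 -3 0 0 255;0 -3 0 0 255;0 -3 0 0 255;0 -3 0 0 255"}}

```text
time_s: 13.33
tool_pos: [0.462, 0.0061, 0.0734]
tool_rot: [180.0, 0.0, 172.2]
force: [-0.1, -0.1, -1.6]
grip_width: 0.0215
grasp_force: 35.0
```

```bash
python3 - <<'E'
from h import *
go(464.5-.137*85,31.9-.99*85,73.4,172.1)
E
```

```text
t 13.33 at [462.    6.1  73.4] rot [180.     0.   172.16] F [-0.1 -0.1 -1.6] grip 21.5 35.0
 -> turn rad 0.001 shift [  1. -59.  -0.]
```

{"api": "arm_command", "payload": {"series": "0 -3 0 0 255;0 -3 0 0 255;0 -3 0 0 255;0 -3 0 0 255;0 -3 0 0 255;0 -3 0 0 255;0 -3 0 0 255;0 -3 0 0 255;0 -3 0 0 255;0 -3 0 0 255;0 -3 0 0 255;0 -3 0 0 255;0 -3 0 0 255;0 -3 0 0 255;0 -3 0 0 255;0 -3 0 0 255;0 -3 0 0 255;0 -3 0 0 255;0 -3 0 0 255;0 0 0 0 255"}}

```text
time_s: 15.0
tool_pos: [0.4542, -0.0509, 0.0734]
tool_rot: [-180.0, 0.0, 172.1]
force: [0.3, 1.2, -2.0]
grip_width: 0.0215
grasp_force: 35.0
```

```bash
python3 - <<'E'
from h import *
go(464.5+.137*60,31.9+.99*60,73.4,172.1)
cv2.imwrite('pics/c1.png',np.hstack([cv2.resize(grab('top')[180:250,210:300],(514,400),interpolation=cv2.INTER_CUBIC),cv2.resize(grab('side')[150:240,180:244],(284,400),interpolation=cv2.INTER_CUBIC)]))
E
```

```text
t 15.0 at [454.2 -50.9  73.4] rot [-179.99    0.    172.11] F [ 0.3  1.2 -2. ] grip 21.5 35.0
 -> turn rad 0.0 shift [  1.1 143.4  -0. ]
```

View pics/c1.png

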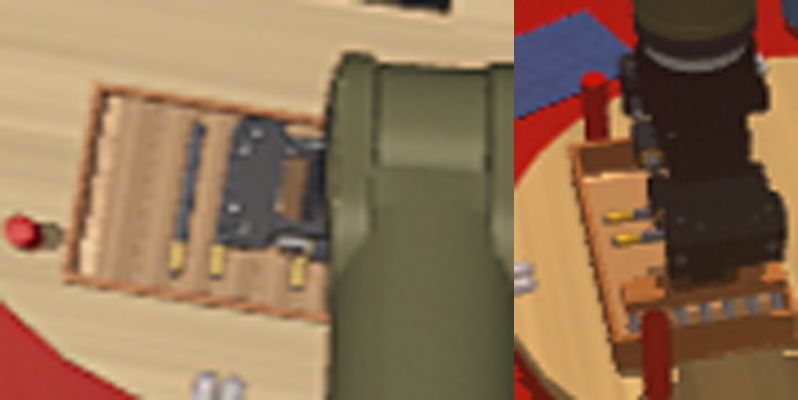

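Top view: the bands at (178,258), (217,262) and (298,272) are one and two groove pitches apart, and the visible punches lie parallel. I'll lift and check with the tray clear.

{"api": "arm_command", "payload": {"series": "0 0 -8 0 255;0 0 -15 0 255;0 0 -18 0 255;0 0 -18 0 255;0 0 -18 0 255;2 10 0 0 255;4 20 0 0 255;4 22 0 0 255;4 22 0 0 255;4 22 0 0 255;4 22 0 0 255;4 22 0 0 255;4 22 0 0 255;4 22 0 0 255;4 22 0 0 255;4 22 0 0 255;4 22 0 0 255;4 22 0 0 255;4 22 0 0 255;4 22 0 0 255"}}

```text
time_s: 16.77
tool_pos: [0.4385, 0.2727, 0.1494]
tool_rot: [-180.0, -0.1, 172.2]
force: [0.2, -0.2, -2.0]
grip_width: 0.0215
grasp_force: 35.0
```

{"api": "arm_command", "payload": {"series": "4 22 0 0 255;4 22 0 0 255;4 20 0 0 255;2 10 0 0 255;0 0 0 -0.1 255;0 0 0 -0.1 255;0 0 0 -0.1 255;0 0 0 -0.1 255;0 0 0 -0.1 255;0 0 0 0 255;0 0 0 0 255"}}

```text
time_s: 17.68
tool_pos: [0.4356, 0.3458, 0.1498]
tool_rot: [-180.0, -0.1, -159.4]
force: [0.8, 1.1, -3.4]
grip_width: 0.0217
grasp_force: 35.0
```

```bash
python3 - <<'E'
from h import *
go(438.4,347.9,12.9,-158.96)
T=grab('top');S=grab('side')
cv2.imwrite('pics/c2.png',np.hstack([cv2.resize(T[185:245,215:295],(533,400),interpolation=cv2.INTER_CUBIC),cv2.resize(S[170:240,185:231],(263,400),interpolation=cv2.INTER_CUBIC)]))
E
```

```text
t 17.68 at [435.6 345.8 149.8] rot [-1.7998e+02 -5.0000e-02 -1.5936e+02] F [ 0.8  1.1 -3.4] grip 21.7 35.0
 -> turn rad -0.007 shift [ -3.3   1.  136.9]
```

View pics/c2.png

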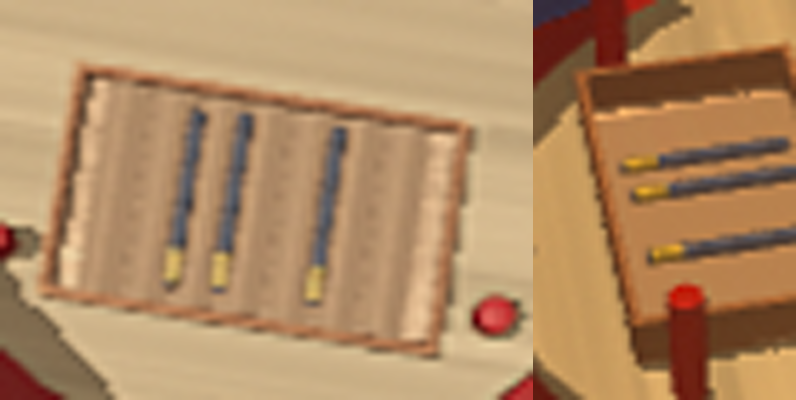

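{"api": "arm_command", "payload": {"series": "-3 1 10 -0.007 255;0 0 20 0 255;0 0 22 0 255;0 0 22 0 255;0 0 20 0 255;0 0 16 0 255;0 0 11 0 255;0 0 7 0 255;0 0 4 0 255;0 0 2 0 255;0 0 0 0 255;0 0 0 0 255"}}

```text
time_s: 18.78
tool_pos: [0.4392, 0.3486, 0.0172]
tool_rot: [180.0, 0.1, -158.8]
force: [0.8, -0.2, -2.8]
grip_width: 0.0216
grasp_force: 35.0
```

```bash
python3 - <<'E'
from h import *
go(438.4,347.9,12.9,-158.96)
P=onz('top',np.array([(198,118),(172,285),(245,120),(218,288),(340,133),(313,298)])/6.667+[215,185]-.43,.056)[:,:2]*1000
a=np.radians(-7.9);print(((P-[464.7,32])@np.array([[np.cos(a),-np.sin(a)],[np.sin(a),np.cos(a)]])).round(1).tolist())
E
```

```text
t 18.78 at [439.2 348.6  17.2] rot [ 1.7997e+02  9.0000e-02 -1.5879e+02] F [ 0.8 -0.2 -2.8] grip 21.6 35.0
 -> turn rad 0.003 shift [ 1.  -0.4  4.3]
[[45.5, 40.3], [-47.2, 40.1], [48.3, 14.5], [-45.1, 15.0], [49.1, -38.3], [-42.8, -37.1]]
```

All three punches are in grooves, at tray y of about 39, 13 and −39 mm. Next I'll set the rake down.

{"api": "arm_command", "payload": {"series": "0 0 1.5 0 255;0 0 1.5 0 255;0 0 1 0 255;0 0 0 0 255;0 0 0 0 255;0 0 0 0 240"}}

```text
time_s: 19.28
tool_pos: [0.4389, 0.3484, 0.0129]
tool_rot: [180.0, 0.0, -158.8]
force: [-0.7, 0.7, 2.2]
grip_width: 0.0216
grasp_force: 35.0
```

```bash
python3 - <<'E'
from h import *
go(438.4,347.9,12.9,-158.96)
E
```

```text
t 19.28 at [438.9 348.4  12.9] rot [ 1.7998e+02  5.0000e-02 -1.5879e+02] F [-0.7  0.7  2.2] grip 21.6 35.0
 -> turn rad 0.003 shift [ 0.6 -0.3 -0. ]
```

{"api": "arm_command", "payload": {"series": "0 0 0 0 60;0 0 0 0 60;0 0 0 0 60;0 0 0 0 60;0 0 0 0 60;0 0 0 0 60;0 0 0 0 60;0 0 -5 0 60;0 0 -12 0 60;0 0 -20 0 60;0 0 -25 0 60;0 0 -25 0.05 60;0 0 -25 0.1 60;0 0 -25 0.12 60;0 0 0 0.12 60;0 0 0 0.12 60;0 0 0 0.12 60;0 0 0 0.12 60;0 0 0 0.12 60;0 0 0 0.12 60"}}

```text
time_s: 20.95
tool_pos: [0.4388, 0.3483, 0.1508]
tool_rot: [179.9, 0.0, 144.1]
force: [-1.2, -0.9, 0.8]
grip_width: 0.0666
grasp_force: 0.0
```

{"api": "arm_command", "payload": {"series": "0 0 0 0.12 60;0 0 0 0.12 90;0 0 0 0.12 120;0 0 0 0.056 130;-8 -6 0 0 130;-16 -11 0 0 130;-18 -13 0 0 130;-20 -14 0 0 130;-20 -14 0 0 130;-20 -14 0 0 130;-18 -13 0 0 130;-16 -11 0 0 130;-9 -6 0 0 130;0 0 0 0 130;0 0 0 0 130;0 0 0 0 130"}}

```text
time_s: 22.28
tool_pos: [0.4247, 0.1726, 0.1497]
tool_rot: [179.9, -0.0, 120.8]
force: [1.0, -0.0, 1.1]
grip_width: 0.0428
grasp_force: 0.0
```

```bash
python3 - <<'E'
from h import *
go(445.5,170.7,42,127.3)
S=grab('side');T=grab('top')
# rake check in top: handle/bar on mat
m=blobs((T[...,0].astype(int)>T[...,2].astype(int)+20),200,(145,190,195,260)); print(len(m))
u=proj('top',[[.4457,.168,.115]])[0];print('peg px pred',u)
cv2.imwrite('pics/p1.png',np.hstack([cv2.resize(T[190:250,145:225],(400,300),interpolation=cv2.INTER_CUBIC),cv2.resize(S[110:200,140:260],(400,300),interpolation=cv2.INTER_CUBIC)]))
E
```

```text
t 22.28 at [424.7 172.6 149.7] rot [ 1.7995e+02 -3.0000e-02  1.2076e+02] F [ 1.  -0.   1.1] grip 42.8 0.0
 -> turn rad -0.114 shift [-14.1  15.4 107.7]
1
peg px pred [214.21204694 219.67249047]
```

View pics/p1.png

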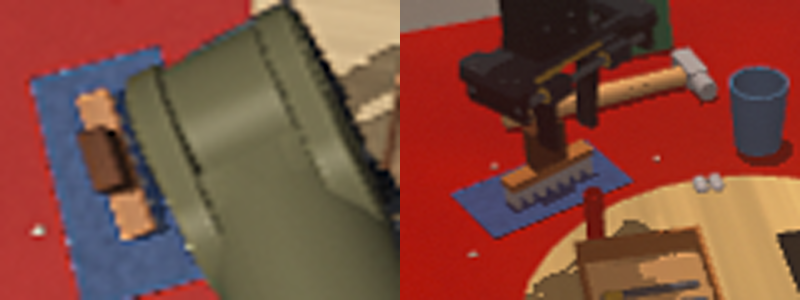

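{"api": "arm_command", "payload": {"series": "0 0 0 -0.114 130;-7 8 0 0 130;-7 7.5 0 0 130;0 0 0 0 130;0 0 0 0 130"}}

```text
time_s: 22.8
tool_pos: [0.4463, 0.1694, 0.1491]
tool_rot: [-180.0, 0.0, 127.0]
force: [0.2, 0.4, -0.6]
grip_width: 0.0427
grasp_force: 0.0
```

```bash
python3 - <<'E'
from h import *
go(445.5,170.7,42,127.3)
# peg tops: red in both views -> triangulate
T=grab('top');S=grab('side')
def redm(im): 
    h=im.astype(int); return (h[...,2]>90)&(h[...,1]<60)&(h[...,0]<60)
u=proj('side',[[.4457,.170,.115]])[0];print('side pred peg top',u)
x,y=u.astype(int)
w=S[y-14:y+30,x-8:x+9].astype(int); print(w[...,2][:, ::2]); print(w[...,1][::3, ::2])
E
```

```text
t 22.8 at [446.3 169.4 149.1] rot [-1.7996e+02  2.0000e-02  1.2705e+02] F [ 0.2  0.4 -0.6] grip 42.7 0.0
 -> turn rad -0.004 shift [  1.5   0.2 107.1]
side pred peg top [199.04145597 167.71794943]
[[ 58  35  91 136 172 171 169 167 167]
 [135  74 122 170 168 171 169 167 168]
 [189 179 155  81  99 171 169 167 169]
 [185 145  89  86  63 143 172 168 169]
 [143  87  94  80  68  77 171 170 170]
 [ 90  93  97  85  70  68 128 171 170]
 [ 94  99  97  87  69  72  80 169 171]
 [ 97  97  95  92  70  70  66 115 171]
 [ 96  90  76  91  69  69  68  70 143]
 [ 84  93  50  64  57  71  70  69  89]
 [ 52  88  49  56  70  69  68  71  67]
 [ 48  58  58  67  66  71  69  68  67]
 [ 57  71  71  82  70  69  70  67  83]
 [ 50  71  99 149  94  66  73  90 178]
 [ 53  69 149 103 127  71 117 176 172]
 [ 74  68 135 107 180 135 176 171 170]
 [ 71  68  95 122 101 155 170 167 171]
 [ 69  68  98 109 103 154 167 175 199]
 [ 70  85 130 109 105 140 174 206 195]
 [120 176 126 108 105 145 203 202 194]
 [176 172 124 109 104 159 199 202 195]
 [171 171 125 109 103 166 198 201 198]
 [170 170 142 109 105 165 200 202 199]
 [170 
[... 699 characters left out ...]
12 106  93 132 129 130 130 130 132]
 [112 106  92 132 130 131 130 130 133]
 [112 110  89 118 131 130 130 129 131]]
[[ 30  18  58  57  25  29  27  28  28]
 [105  82  49  59  78  37  24  29  30]
 [ 61  86  83  81  76  80  75  32  28]
 [ 73  79  43  56  55  76  75  78  77]
 [ 48  78  79  73  75  78  80  75  44]
 [ 80  77  29  23  24  28  28  27  28]
 [ 73  27  23  23  23  27  72 169 153]
 [ 28  27  22  23  21 113 155 157 153]
 [ 24  63 146  24  23  94 156 158 157]
 [160 151 140  21  25  88 145  78  67]
 [143  46  54  57  56  56  56  55  56]
 [155  47  53  54  54  55  55  55  57]
 [156  67  73  92  92  93  89  84  88]
 [ 76  73  59  91  91  91  91  92  91]
 [ 84  78  53  91  90  91  91  92  91]]
```

{"api": "arm_command", "payload": {"series": "1 0 10 0 130;0 0 14 0 130;0 0 14 0 130;0 0 12 0 130;0 0 10 0 130;0 0 10 0 130;0 0 10 0 130;0 0 10 0 130;0 0 8 0 130;0 0 5 0 130;0 0 4 0 130;0 0 0 0 130"}}

```text
time_s: 23.9
tool_pos: [0.4445, 0.1701, 0.0416]
tool_rot: [-179.9, -0.0, 127.2]
force: [-0.1, -0.6, 0.3]
grip_width: 0.0426
grasp_force: 0.0
```

{"api": "arm_command", "payload": {"series": "0 0 0 0 150;0 0 0 0 170;0 0 0 0 190;0 0 0 0 200;0 0 0 0 210;0 0 0 0 220;0 0 0 0 220;0 0 0 0 220;0 0 0 0 220", "squeeze": 20}}

```text
time_s: 24.65
tool_pos: [0.4454, 0.1707, 0.0428]
tool_rot: [179.9, 0.0, 127.2]
force: [0.9, 1.3, 2.5]
grip_width: 0.0195
grasp_force: 20.0
```

```bash
python3 - <<'E'
from h import *
go(445.5,170.7,42,127.3)
p=telemetry.get_obs()['tool_pos'][:2]*1000-np.array([561.5,19]); print(np.hypot(*p),np.degrees(np.arctan2(p[1],p[0])))
E
```

```text
t 24.65 at [445.4 170.7  42.8] rot [1.7993e+02 1.0000e-02 1.2719e+02] F [0.9 1.3 2.5] grip 19.5 20.0
 -> turn rad -0.002 shift [-0.   0.1  0.8]
190.98824864575582 127.42253683039088
```

{"api": "arm_command", "payload": {"series": "-0.1 6 0 0.0314 220;-0.1 6 0 0.0314 220;-0.1 6 0 0.0314 220;-0.1 6 0 0.0314 220;-0.1 6 0 0.0314 220;-0.1 6 0 0.0314 220;-0.1 6 0 0.0314 220;-0.1 6 0 0.0314 220;-0.1 6 0 0.0314 220;-0.1 6 0 0.0314 220;-0.1 6 0 0.0314 220;-0.1 6 0 0.0314 220;-0.1 6 0 0.0314 220;-0.1 6 0 0.0314 220;-0.1 6 0 0.0314 220"}}

```text
time_s: 25.9
tool_pos: [0.5257, 0.2059, 0.0428]
tool_rot: [-179.8, -0.0, 100.1]
force: [-3.2, -0.6, 6.5]
grip_width: 0.0192
grasp_force: 20.0
```

```bash
python3 - <<'E'
from h import *
go(445.5,170.7,42,127.3)
p=telemetry.get_obs()['tool_pos'][:2]*1000-np.array([561.5,19]); print(np.hypot(*p),np.degrees(np.arctan2(p[1],p[0])))
E
```

```text
t 25.9 at [525.7 205.9  42.8] rot [-179.85   -0.    100.1 ] F [-3.2 -0.6  6.5] grip 19.2 20.0
 -> turn rad -0.475 shift [ 20.6 -85.1   0.8]
190.30776211887473 100.85445737744773
```

{"api": "arm_command", "payload": {"series": "-0.1 6 0 0.0314 220;-0.1 6 0 0.0314 220;-0.1 6 0 0.0314 220;-0.1 6 0 0.0314 220;-0.1 6 0 0.0314 220;-0.1 6 0 0.0314 220;-0.1 6 0 0.0314 220;-0.1 6 0 0.0314 220;-0.1 6 0 0.0314 220;-0.1 6 0 0.0314 220;-0.1 6 0 0.0314 220;-0.1 6 0 0.0314 220;-0.1 6 0 0.0314 220;-0.1 6 0 0.0314 220;-0.1 6 0 0.0314 220;-0.1 6 0 0.0314 220;-0.1 6 0 0.0314 220"}}

```text
time_s: 27.32
tool_pos: [0.6256, 0.1967, 0.0428]
tool_rot: [-179.8, 0.1, 69.5]
force: [-5.0, -0.5, 8.2]
grip_width: 0.0194
grasp_force: 20.0
```

{"api": "arm_command", "payload": {"series": "-0.1 6 0 0.0314 220;-0.1 6 0 0.0314 220;-0.1 6 0 0.0314 220;-0.1 6 0 0.0314 220;-0.1 6 0 0.0314 220;-0.1 6 0 0.0314 220;-0.1 6 0 0.0314 220;-0.1 6 0 0.0314 220;-0.1 6 0 0.0314 220;-0.1 6 0 0.0314 220;-0.1 6 0 0.0314 220;-0.1 6 0 0.0314 220;-0.1 6 0 0.0314 220;-0.1 6 0 0.0314 220"}}

```text
time_s: 28.48
tool_pos: [0.6946, 0.1509, 0.0428]
tool_rot: [-179.8, 0.2, 44.3]
force: [-6.9, -2.0, 8.7]
grip_width: 0.0195
grasp_force: 20.0
```

```bash
python3 - <<'E'
from h import *
go(713.2,135,42,37.3)
p=telemetry.get_obs()['tool_pos'][:2]*1000-np.array([561.5,19]); print(np.hypot(*p),np.degrees(np.arctan2(p[1],p[0])))
E
```

```text
t 28.48 at [694.6 150.9  42.8] rot [-179.8     0.23   44.32] F [-6.9 -2.   8.7] grip 19.5 20.0
 -> turn rad 0.122 shift [ 5.1 23.9  0.8]
187.42984411986112 44.73972902644209
```

{"api": "arm_command", "payload": {"series": "-0.05 3 0 0.0157 220;-0.05 3 0 0.0157 220;-0.05 3 0 0.0157 220;-0.05 3 0 0.0157 220;-0.05 3 0 0.0157 220;-0.05 3 0 0.0157 220;-0.05 3 0 0.0157 220;-0.05 3 0 0.0157 220;0 0 0 0 220;0 0 0 0 220;0 0 0 0 220"}}

```text
time_s: 29.4
tool_pos: [0.7106, 0.1332, 0.0423]
tool_rot: [-179.9, 0.2, 37.2]
force: [-6.6, 0.0, 6.0]
grip_width: 0.0194
grasp_force: 20.0
```

```bash
cat > ang.py <<'E'
from h import *
go(713.2,135,42,37.3)
p=telemetry.get_obs()['tool_pos'][:2]*1000-np.array([561.5,19]); print(np.hypot(*p),np.degrees(np.arctan2(p[1],p[0])))
im=grab('top'); V=im.max(2)
c=blobs(V<48,300,(220,185,300,260))
print('pad',[rect('top',k,.05) for k in c])
E
python3 ang.py
```

```text
t 29.4 at [710.6 133.2  42.3] rot [-1.7986e+02  1.7000e-01  3.7220e+01] F [-6.6  0.   6. ] grip 19.4 20.0
 -> turn rad -0.001 shift [3.1 0.1 0.3]
187.87558905381482 37.4512708844376
pad [array([514.9, -74.6, 152.7,  95.3,  -8.6])]
```

{"api": "arm_command", "payload": {"series": "0 0 0 0 190;0 0 0 0 170;0 0 0 0 150;0 0 0 0 130;0 0 0 0 130;0 0 0 0 130;0 0 0 0 130;0 0 -5 0 130;0 0 -12 0 130;0 0 -18 0 130;0 0 -20 0 130;0 0 -20 0 130;0 0 -20 0 130;0 0 -20 0 130;0 0 -20 0 130;0 0 -15 0 130;0 0 0 0 130"}}

```text
time_s: 30.87
tool_pos: [0.7149, 0.1332, 0.1982]
tool_rot: [179.8, -0.4, 37.2]
force: [0.5, -0.4, 0.3]
grip_width: 0.0428
grasp_force: 0.0
```

```bash
cat > ang2.py <<'E'
from h import *
im=grab('top'); V=im.max(2)
c=blobs(V<48,300,(220,150,330,260))
print('pad',[rect('top',k,.05) for k in c])
B,G,R=[im[...,i].astype(int) for i in range(3)]
for k in blobs((R>100)&(G<60)&(B<60),8,(205,140,310,240)):
    m=cv2.moments(k); q=onz('top',[[m['m10']/m['m00'],m['m01']/m['m00']]],.115)[0]*1000
    v=q[:2]-[561.5,19]; print('red',cv2.contourArea(k),q.round(1)[:2],np.hypot(*v).round(1),np.degrees(np.arctan2(v[1],v[0])).round(1))
S=im[...].min(2)
w=blobs((cv2.cvtColor(im,cv2.COLOR_BGR2HSV)[...,1]<60)&(V>150),30,(335,165,395,245))
for k in w: (u,v),r=cv2.minEnclosingCircle(k); print('white',round(u,1),round(v,1),round(r,1),(onz('top',[[u,v]],.056)*1000).round(1)[0,:2])
E
python3 ang2.py; python3 -c "
from h import *
go(560,-200,188,90)"
```

```text
pad [array([546.4, -79.3, 216. ,  95.7,  -8.2])]
red 146.0 [ 716.7 -145.9] 226.4 -46.7
red 67.5 [ 396.8 -151.6] 237.1 -134.0
white 378.6 174.4 8.8 [ 626.4 -433.5]
white 359.4 230.5 6.6 [ 417.1 -356.1]
white 360.0 198.5 6.5 [ 534.8 -361.5]
white 353.8 215.5 6.3 [ 471.6 -337.1]
white 356.9 182.8 6.3 [ 593.6 -351.6]
t 30.92 at [714.  133.2 195.7] rot [179.87  -0.28  37.22] F [0.6 0.5 0.4] grip 42.5 0.0
 -> turn rad -0.921 shift [-333.2 -154.     7.7]
```

```bash
cat > bl.py <<'E'
from h import *
import sys
def whites():
    im=grab('top'); hs=cv2.cvtColor(im,cv2.COLOR_BGR2HSV)
    out=[]
    for k in blobs((hs[...,1]<60)&(hs[...,2]>150),30,(335,165,400,245)):
        (u,v),r=cv2.minEnclosingCircle(k); out.append((round(r,1),(onz('top',[[u,v]],.034)*1000).round(1)[0,:2].tolist()))
    return out
print(whites())
if len(sys.argv)>1: go(*map(float,sys.argv[1:]))
E
python3 bl.py 596 -348 120 -8
```

```text
[(8.8, [630.7, -440.3]), (6.6, [418.2, -361.8]), (6.5, [537.7, -367.2]), (6.3, [473.6, -342.4]), (6.3, [597.4, -357.2])]
t 30.97 at [712.9 133.2 193.6] rot [ 1.7996e+02 -1.1000e-01  3.7220e+01] F [-0.5 -0.2 -1.7] grip 43.0 0.0
 -> turn rad 0.789 shift [-48.8 492.8  73.6]
```

{"api": "arm_command", "payload": {"series": "0 0 0 0.113 80;0 0 0 0.113 80;0 0 0 0.113 80;0 0 0 0.113 80;0 0 0 0.113 80;0 0 0 0.112 80;0 0 0 0.112 80;-1 12 0 0 80;-2 22 0 0 80;-2 24 0 0 80;-2 24 0 0 80;-2 24 0 0 80;-2 24 0 0 80;-2 24 0 0 80;-2 24 0 0 80;-2 24 0 0 80;-2 24 0 0 80;-2 24 0 0 80;-2 24 0 0 80;-2 24 0 0 80"}}

```text
time_s: 32.63
tool_pos: [0.6447, -0.1602, 0.1914]
tool_rot: [-180.0, 0.1, -7.8]
force: [0.3, 0.1, 0.3]
grip_width: 0.0594
grasp_force: 0.0
```

{"api": "arm_command", "payload": {"series": "-2 24 0 0 80;-2 24 0 0 80;-2 24 0 0 80;-2 24 0 0 80;-2 24 0 0 80;-2 24 0 0 80;-2 24 10 0 80;-3 24 15 0 80;-3 18 15 0 80;0 8 15 0 80;0 0 15 0 80;0 0 5 0 80;0 0 0 0 80;0 0 0 0 80"}}

```text
time_s: 33.8
tool_pos: [0.5967, -0.3703, 0.1171]
tool_rot: [-180.0, 0.0, -7.8]
force: [0.1, 0.0, -0.2]
grip_width: 0.0598
grasp_force: 0.0
```

```bash
python3 ang2.py; python3 - <<'E'
from h import *
go(597.4,-357.2,-4,-8)
im=grab('side'); hs=cv2.cvtColor(im,cv2.COLOR_BGR2HSV)
for P in([.4182,-.3618],[.5377,-.3672],[.4736,-.3424],[.5974,-.3572]):
    u=proj('side',[[*P,.034]])[0]; x,y=u.astype(int)
    m=np.zeros((384,512),bool); m[y-16:y+17,x-15:x+16]=True
    k=blobs((hs[...,1]<60)&(hs[...,2]>110)&m,30)
    for c in k[:2]:
        bx=cv2.boundingRect(c); ctr=[bx[0]+(bx[2]-1)/2,bx[1]+(bx[3]-1)/2]
        print(P,u.round(1),ctr,bx,(onz('side',[ctr],.034)*1000).round(1))
E
```

```text
pad [array([546.7, -79.4, 215.5,  95.7,  -8.2])]
red 146.5 [ 716.7 -145.8] 226.4 -46.7
red 136.0 [713.3 188.4] 227.4 48.1
red 60.0 [391.6 186.2] 238.4 135.5
white 360.0 231.5 6.1 [ 413.5 -358.1]
t 33.85 at [ 597.1 -370.7  117.9] rot [-1.80e+02 -5.00e-02 -7.85e+00] F [0.2 0.2 0.5] grip 59.6 0.0
 -> turn rad 0.003 shift [ -1.6 -13.4 121.9]
[0.4182, -0.3618] [249.8 309.9] [248.5, 304.5] (243, 300, 12, 10) [[ 421.2 -345.    34. ]]
```

```bash
python3 - <<'E'
from h import *
print(proj('side',[[.4182,-.3618,.034],[.4736,-.3424,.034],[.5377,-.3672,.034],[.5974,-.3572,.034]]).round(1))
im=cv2.resize(cv2.imread('pics/side0.png'),(512,384),interpolation=cv2.INTER_AREA)
hs=cv2.cvtColor(im,cv2.COLOR_BGR2HSV)
for k in blobs((hs[...,1]<75)&(hs[...,2]>90),40,(230,270,330,325)):
    b=cv2.boundingRect(k); c=[b[0]+(b[2]-1)/2,b[1]+(b[3]-1)/2]; print(b,c,(onz('side',[c],.034)*1000).round(1)[0,:2])
E
```

```text
[[249.8 309.9]
 [266.5 297.8]
 [292.3 297.8]
 [310.5 288.5]]
(241, 300, 15, 24) [248.0, 311.5] [ 412.1 -364.6]
(284, 286, 15, 23) [291.0, 297.0] [ 535.7 -363.6]
(258, 288, 15, 21) [265.0, 298.0] [ 469.7 -341.6]
(302, 279, 15, 20) [309.0, 288.5] [ 593.7 -355.8]
(324, 303, 6, 18) [326.5, 311.5] [ 601.7 -437.6]
```

{"api": "arm_command", "payload": {"series": "-1.5 -7 0 0 75;0 -6.5 0 0 75;0 0 0 0 75;0 0 12 0 75;0 0 18 0 75;0 0 20 0 75;0 0 20 0 75;0 0 16 0 75;0 0 12 0 75;0 0 9 0 75;0 0 6 0 75;0 0 4 0 75;0 0 0 0 75;0 0 0 0 75"}}

```text
time_s: 35.07
tool_pos: [0.597, -0.3582, 0.0009]
tool_rot: [180.0, -0.1, -8.0]
force: [-0.1, -0.4, -0.1]
grip_width: 0.0617
grasp_force: 0.0
```

```bash
python3 - <<'E'
from h import *
go(597.4,-357.2,-4,-8)
E
```

```text
t 35.07 at [ 597.  -358.2    0.9] rot [ 1.7998e+02 -5.0000e-02 -7.9800e+00] F [-0.1 -0.4 -0.1] grip 61.7 0.0
 -> turn rad 0.0 shift [ 0.2 -1.   4.9]
```

{"api": "arm_command", "payload": {"series": "0 -1 3 0 75;0 0 2 0 75;0 0 0 0 100;0 0 0 0 115;0 0 0 0 125;0 0 0 0 135;0 0 0 0 145;0 0 0 0 155;0 0 0 0 165;0 0 0 0 175;0 0 0 0 175;0 0 0 0 175;0 0 0 0 175", "squeeze": 10}}

```text
time_s: 36.15
tool_pos: [0.5969, -0.3568, -0.0046]
tool_rot: [-180.0, -0.0, -8.0]
force: [-0.8, 0.4, 1.2]
grip_width: 0.0357
grasp_force: 10.0
```

```bash
python3 - <<'E'
from h import *
go(624.5,-89.9,36,-8)
E
```

```text
t 36.15 at [ 596.9 -356.8   -4.6] rot [-179.99   -0.     -7.97] F [-0.8  0.4  1.2] grip 35.7 10.0
 -> turn rad 0.0 shift [  -9.8 -268.2  -40.6]
```

{"api": "arm_command", "payload": {"series": "0 0 -4 0 175;0 0 -10 0 175;0 0 -18 0 175;0 0 -20 0 175;0 0 -18 0 175;0 0 -10 0 175;0 -8 -4 0 175;-1 -16 0 0 175;-1 -20 0 0 175;-1 -22 0 0 175;-1 -22 0 0 175;-1 -22 0 0 175;-1 -22 0 0 175;-1 -22 0 0 175;-1 -22 0 0 175;-1 -22 0 0 175;-1 -22 0 0 175;0 -20 0 0 175;0 -16 0 0 175;0 -8 0 0 175"}}

```text
time_s: 37.82
tool_pos: [0.6234, -0.0896, 0.0784]
tool_rot: [-179.9, 0.1, -7.7]
force: [-0.1, 0.4, -1.0]
grip_width: 0.0356
grasp_force: 10.0
```

{"api": "arm_command", "payload": {"series": "0 -4 0 0 175;0 0 0 0 175;0 0 0 0 175;0 0 0 0 175"}}

```text
time_s: 38.15
tool_pos: [0.6237, -0.0919, 0.0794]
tool_rot: [180.0, -0.0, -8.1]
force: [-0.7, 0.2, -0.8]
grip_width: 0.0358
grasp_force: 10.0
```

```bash
python3 bl.py 624.5 -89.9 34.5 -8; python3 - <<'E'
from h import *
im=grab('side'); P=proj('side',[[.6245,-.0899,.09]])[0];x,y=P.astype(int);print(P)
cv2.imwrite('pics/b1.png',cv2.resize(im[y-60:y+40,x-66:x+67],(800,600),interpolation=cv2.INTER_CUBIC))
E
```

```text
[(8.8, [630.7, -440.3]), (6.5, [537.7, -367.2]), (6.3, [418.2, -360.8]), (6.3, [473.6, -342.4])]
t 38.2 at [623.8 -91.9  79.4] rot [ 1.7996e+02 -1.0000e-02 -8.1100e+00] F [ 0.1  0.2 -0.9] grip 35.7 10.0
 -> turn rad -0.002 shift [ 0.5 -2.1 44.9]
[279.63433652 209.24109247]
```

{"api": "arm_command", "payload": {"series": "0 -2 6 0 175;0 0 10 0 175;0 0 10 0 175;0 0 8 0 175;0 0 5 0 175;0 0 3 0 175;0 0 1 0 175;0 0 0 0 175;0 0 0.5 0 175;0 0 0.5 0 175;0 0 0.5 0 175;0 0 0 0 175;0 0 0 0 175"}}

```text
time_s: 39.33
tool_pos: [0.6245, -0.088, 0.035]
tool_rot: [-180.0, -0.0, -8.0]
force: [0.8, 0.0, -1.4]
grip_width: 0.0356
grasp_force: 10.0
```

```bash
python3 bl.py 624.5 -89.9 33.4 -8
```

```text
[(8.8, [630.7, -440.3]), (6.5, [537.7, -367.2]), (6.6, [418.2, -361.8]), (6.3, [473.6, -342.4])]
t 39.38 at [624.4 -88.1  35. ] rot [-1.7999e+02 -1.0000e-02 -7.9700e+00] F [-0.2  0.  -0.3] grip 35.8 10.0
 -> turn rad 0.0 shift [0.3 1.8 1.6]
```

{"api": "arm_command", "payload": {"series": "0 0 0.5 0 175;0 0 0.5 0 175;0 0 0.5 0 175;0 0 0 0 175;0 0 0 0 165;0 0 0 0 155;0 0 0 0 140;0 0 0 0 120;0 0 0 0 95;0 0 0 0 90;0 0 0 0 90;0 0 -3 0 90;0 0 -8 0 90;0 0 -12 0 90;0 0 -14 0 90;0 0 -14 0 90;0 0 0 0 90;0 0 0 0 90"}}

```text
time_s: 40.88
tool_pos: [0.6256, -0.0882, 0.0862]
tool_rot: [-180.0, -0.2, -8.0]
force: [-0.3, 0.4, -0.7]
grip_width: 0.0562
grasp_force: 0.0
```

{"api": "arm_command", "payload": {"series": "-2 10 0 0 80;-3 20 0 0 80;-3 22 0 0 80;-3 22 0 0 80;-4 22 0 0 80;-4 22 0 0 75;-4 22 0 0 75;-4 22 0 0 75;-4 22 0 0 75;-4 22 0 0 75;-3 22 0 0 75;-3 22 0 0 75;-3 20 0 0 75;-3 18 0 0 75;0 0 0 0 75;0 0 0 0 75;0 0 0 0 75"}}

```text
time_s: 42.3
tool_pos: [0.5376, -0.366, 0.0836]
tool_rot: [-179.9, 0.1, -8.0]
force: [-0.4, 0.5, -0.3]
grip_width: 0.0615
grasp_force: 0.0
```

```bash
cat >> bl.py <<'E'
im=grab('top'); hs=cv2.cvtColor(im,cv2.COLOR_BGR2HSV)
for k in blobs((hs[...,1]<60)&(hs[...,2]>150),30,(210,185,300,240)):
    (u,v),r=cv2.minEnclosingCircle(k); q=(onz('top',[[u,v]],.072)*1000)[0,:2]-[547,-79.2]; a=np.radians(-8)
    print('on pad: along %.1f across %.1f r %.1f'%(q@[np.cos(a),np.sin(a)],q@[-np.sin(a),np.cos(a)],r))
E
python3 bl.py 537.7 -367.2 -4.5 -8
```

```text
[(7.2, [643.7, -436.5])]
t 42.35 at [ 538.2 -365.4   83.7] rot [-1.7992e+02  4.0000e-02 -7.9000e+00] F [ 0.1  0.2 -0.2] grip 61.5 0.0
 -> turn rad 0.002 shift [-0.2  1.9 88.2]
```

{"api": "arm_command", "payload": {"series": "0 2 8 0 75;0 0 14 0 75;0 0 16 0 75;0 0 16 0 75;0 0 12 0 75;0 0 9 0 75;0 0 6 0 75;0 0 4 0 75;0 0 3 0 75;0 0 0 0 75;0 0 0 0 100;0 0 0 0 115;0 0 0 0 125;0 0 0 0 135;0 0 0 0 145;0 0 0 0 155;0 0 0 0 165;0 0 0 0 175;0 0 0 0 175;0 0 0 0 175"}}

```text
time_s: 44.07
tool_pos: [0.5378, -0.3686, -0.0035]
tool_rot: [-180.0, -0.0, -8.0]
force: [-0.0, 1.4, 1.3]
grip_width: 0.0362
grasp_force: 10.0
```

```bash
sed -i 's/(210,185,300,240)/(210,160,310,240)/' bl.py; python3 bl.py 572.7 -82.8 80 -8
```

```text
[(7.8, [636.0, -434.3])]
t 44.12 at [ 537.8 -368.5   -3.5] rot [-1.7997e+02 -1.0000e-02 -7.9700e+00] F [0.1 0.8 2.5] grip 35.6 10.0
 -> turn rad 0.001 shift [  -5.2 -287.8  -83.5]
on pad: along 78.3 across 2.6 r 6.0
```

{"api": "arm_command", "payload": {"series": "0 0 -4 0 175;0 0 -10 0 175;0 0 -18 0 175;0 0 -20 0 175;0 0 -18 0 175;0 0 -10 0 175;0 -8 -4 0 175;0 -16 0 0 175;0 -21 0 0 175;-1 -24 0 0 175;-1 -24 0 0 175;-1 -24 0 0 175;-1 -24 0 0 175;-1 -24 0 0 175;0 -24 0 0 175;0 -24 0 0 175;0 -24 0 0 175;0 -22 0 0 175;0 -16 0 0 175;0 -8 0 0 175"}}

```text
time_s: 45.83
tool_pos: [0.5717, -0.0837, 0.0795]
tool_rot: [-179.9, 0.1, -7.7]
force: [0.8, 0.1, 0.4]
grip_width: 0.0358
grasp_force: 10.0
```

{"api": "arm_command", "payload": {"series": "0 -4 0 0 175;0 0 0 0 175;0 0 0 0 175;0 0 0 0 175"}}

```text
time_s: 46.17
tool_pos: [0.5721, -0.0856, 0.0804]
tool_rot: [180.0, -0.0, -8.1]
force: [-0.4, -0.8, 0.1]
grip_width: 0.0358
grasp_force: 10.0
```

```bash
python3 bl.py 572.7 -82.8 34.5 -8
```

```text
[(8.8, [630.7, -440.3]), (6.3, [418.2, -360.8]), (6.3, [473.6, -342.4])]
t 46.22 at [572.1 -85.5  80.4] rot [ 1.7997e+02 -1.0000e-02 -8.1100e+00] F [ 0.4 -1.1 -0.1] grip 35.5 10.0
 -> turn rad -0.002 shift [ 0.2 -2.8 45.9]
```

{"api": "arm_command", "payload": {"series": "0 -2 6 0 175;0 0 10 0 175;0 0 10 0 175;0 0 8 0 175;0 0 6 0 175;0 0 3 0 175;0 0 1 0 175;0 0 0 0 175;0 0 0.5 0 175;0 0 0.5 0 175;0 0 0.5 0 175;0 0 0.5 0 175;0 0 0 0 175;0 0 0 0 175"}}

```text
time_s: 47.43
tool_pos: [0.5728, -0.0818, 0.0345]
tool_rot: [-180.0, -0.0, -8.0]
force: [-0.1, -0.4, -0.3]
grip_width: 0.0361
grasp_force: 10.0
```

{"api": "arm_command", "payload": {"series": "0 0 0 0 175;0 0 0 0 165;0 0 0 0 155;0 0 0 0 140;0 0 0 0 120;0 0 0 0 95;0 0 0 0 90;0 0 0 0 90;0 0 -3 0 90;0 0 -8 0 90;0 0 -12 0 90;0 0 -14 0 90;0 0 -14 0 90;0 0 0 0 90;0 0 0 0 90"}}

```text
time_s: 48.68
tool_pos: [0.5739, -0.0819, 0.0871]
tool_rot: [-179.9, -0.2, -8.0]
force: [-0.1, -0.5, 0.2]
grip_width: 0.0563
grasp_force: 0.0
```

{"api": "arm_command", "payload": {"series": "-2 8 0 0 80;-4 17 0 0 80;-5 21 0 0 80;-5 22 0 0 80;-5 22 0 0 80;-5 22 0 0 75;-5 22 0 0 75;-5 22 0 0 75;-5 22 0 0 75;-5 22 0 0 75;-5 22 0 0 75;-5 21 0 0 75;-4 17 0 0 75;-2 10 0 0 75;0 0 0 0 75;0 0 0 0 75;0 0 0 0 75"}}

```text
time_s: 50.1
tool_pos: [0.4744, -0.3391, 0.0849]
tool_rot: [-179.9, 0.0, -7.9]
force: [-0.2, -0.4, 0.1]
grip_width: 0.0611
grasp_force: 0.0
```

```bash
python3 bl.py 473.6 -342.4 -4 -8
```

```text
[(8.8, [630.7, -440.3])]
t 50.15 at [ 474.6 -339.    85. ] rot [-1.7994e+02  2.0000e-02 -7.8500e+00] F [-0.7  0.4  0.6] grip 61.4 0.0
 -> turn rad 0.003 shift [-0.6  3.5 89. ]
on pad: along 26.5 across 1.8 r 6.0
on pad: along 78.3 across 2.6 r 6.0
```

{"api": "arm_command", "payload": {"series": "-0.5 3 8 0 75;0 0 14 0 75;0 0 16 0 75;0 0 16 0 75;0 0 12 0 75;0 0 9 0 75;0 0 6 0 75;0 0 4 0 75;0 0 4 0 75;0 0 0 0 75;0 0 0 0 100;0 0 0 0 115;0 0 0 0 125;0 0 0 0 135;0 0 0 0 145;0 0 0 0 155;0 0 0 0 165;0 0 0 0 175;0 0 0 0 175;0 0 0 0 175"}}

```text
time_s: 51.87
tool_pos: [0.4731, -0.3434, -0.0035]
tool_rot: [-180.0, -0.0, -8.0]
force: [0.5, 1.1, 2.3]
grip_width: 0.0359
grasp_force: 10.0
```

```bash
python3 bl.py 521.3 -75.6 80 -8
```

```text
[(8.8, [630.7, -440.3])]
t 51.92 at [ 473.1 -343.3   -3.5] rot [-1.7997e+02 -1.0000e-02 -7.9700e+00] F [-0.3  0.7  2.5] grip 35.6 10.0
 -> turn rad 0.001 shift [  10.4 -271.8  -83.5]
on pad: along 26.5 across 1.8 r 6.0
on pad: along 78.3 across 2.6 r 6.0
```

{"api": "arm_command", "payload": {"series": "0 0 -4 0 175;0 0 -10 0 175;0 0 -18 0 175;0 0 -20 0 175;0 0 -18 0 175;0 0 -10 0 175;0 -8 -4 0 175;1 -16 0 0 175;1 -20 0 0 175;1 -22 0 0 175;1 -22 0 0 175;1 -22 0 0 175;1 -22 0 0 175;1 -22 0 0 175;1 -22 0 0 175;1 -22 0 0 175;1 -22 0 0 175;1 -22 0 0 175;0 -18 0 0 175;0 -9 0 0 175"}}

```text
time_s: 53.63
tool_pos: [0.5208, -0.0749, 0.0796]
tool_rot: [-179.9, 0.1, -7.7]
force: [-0.4, 0.1, -0.3]
grip_width: 0.0357
grasp_force: 10.0
```

{"api": "arm_command", "payload": {"series": "0 -3 0 0 175;0 0 0 0 175;0 0 0 0 175;0 0 0 0 175"}}

```text
time_s: 53.97
tool_pos: [0.5212, -0.0773, 0.0803]
tool_rot: [180.0, -0.0, -8.1]
force: [0.5, 0.2, -0.9]
grip_width: 0.0359
grasp_force: 10.0
```

```bash
python3 bl.py 521.3 -75.6 34.5 -8
```

```text
[(8.8, [630.7, -440.3]), (6.3, [418.2, -360.8])]
t 54.02 at [521.3 -77.2  80.4] rot [179.98  -0.    -8.11] F [-0.6  0.4 -2.2] grip 35.8 10.0
 -> turn rad -0.002 shift [-0.2 -1.6 45.9]
```

{"api": "arm_command", "payload": {"series": "0 0 6 0 175;0 0 10 0 175;0 0 10 0 175;0 0 8 0 175;0 0 6 0 175;0 0 3 0 175;0 0 1 0 175;0 0 0 0 175;0 0 0.5 0 175;0 0 0.5 0 175;0 0 0.5 0 175;0 0 0.5 0 175;0 0 0 0 175;0 0 0 0 175"}}

```text
time_s: 55.23
tool_pos: [0.5217, -0.0756, 0.0345]
tool_rot: [-180.0, -0.0, -8.0]
force: [0.0, -0.4, -0.6]
grip_width: 0.0357
grasp_force: 10.0
```

{"api": "arm_command", "payload": {"series": "0 0 0 0 175;0 0 0 0 165;0 0 0 0 155;0 0 0 0 140;0 0 0 0 120;0 0 0 0 95;0 0 0 0 90;0 0 0 0 90;0 0 -3 0 90;0 0 -8 0 90;0 0 -12 0 90;0 0 -14 0 90;0 0 -14 0 90;0 0 0 0 90;0 0 0 0 90"}}

```text
time_s: 56.48
tool_pos: [0.5227, -0.0756, 0.0868]
tool_rot: [-179.9, -0.2, -8.0]
force: [-0.8, 0.1, 0.1]
grip_width: 0.0562
grasp_force: 0.0
```

{"api": "arm_command", "payload": {"series": "-2 10 0 0 80;-4 20 0 0 80;-5 23 0 0 80;-5 24 0 0 80;-5 24 0 0 80;-5 24 0 0 75;-5 24 0 0 75;-5 24 0 0 75;-5 24 0 0 75;-5 24 0 0 75;-5 24 0 0 75;-5 23 0 0 75;-4 20 0 0 75;-2 10 0 0 75;0 0 0 0 75;0 0 0 0 75;0 0 0 0 75"}}

```text
time_s: 57.9
tool_pos: [0.4193, -0.3607, 0.0849]
tool_rot: [-179.9, 0.0, -7.9]
force: [-0.2, 0.8, 0.2]
grip_width: 0.0613
grasp_force: 0.0
```

```bash
python3 bl.py 418.2 -361.3 -4 -8
```

```text
[(8.8, [630.7, -440.3])]
t 57.95 at [ 419.6 -360.5   85. ] rot [-1.7993e+02  2.0000e-02 -7.8500e+00] F [-0.2  0.7 -1. ] grip 61.4 0.0
 -> turn rad 0.003 shift [-1.3  1.  89. ]
on pad: along 26.5 across 1.8 r 6.0
on pad: along -26.0 across 0.9 r 5.9
on pad: along 78.6 across 2.0 r 5.9
```

{"api": "arm_command", "payload": {"series": "-1 1 8 0 75;0 0 14 0 75;0 0 16 0 75;0 0 16 0 75;0 0 12 0 75;0 0 9 0 75;0 0 6 0 75;0 0 4 0 75;0 0 4 0 75;0 0 0 0 75;0 0 0 0 100;0 0 0 0 115;0 0 0 0 125;0 0 0 0 135;0 0 0 0 145;0 0 0 0 155;0 0 0 0 165;0 0 0 0 175;0 0 0 0 175;0 0 0 0 175"}}

```text
time_s: 59.67
tool_pos: [0.4179, -0.3628, -0.0035]
tool_rot: [-180.0, -0.0, -8.0]
force: [0.4, 1.3, 2.2]
grip_width: 0.0357
grasp_force: 10.0
```

```bash
python3 bl.py 470 -68.4 80 -8
```

```text
[(8.8, [630.7, -440.3])]
t 59.72 at [ 417.9 -362.9   -3.5] rot [-1.7997e+02 -1.0000e-02 -7.9700e+00] F [-0.2  3.1  2.5] grip 35.5 10.0
 -> turn rad 0.001 shift [  10.6 -298.8  -83.5]
on pad: along 26.5 across 1.8 r 6.0
on pad: along -26.0 across 0.9 r 5.9
on pad: along 78.6 across 2.0 r 5.9
```

{"api": "arm_command", "payload": {"series": "0 0 -4 0 175;0 0 -10 0 175;0 0 -18 0 175;0 0 -20 0 175;0 0 -18 0 175;0 0 -10 0 175;0 -8 -4 0 175;1 -16 0 0 175;1 -21 0 0 175;1 -25 0 0 175;1 -25 0 0 175;1 -25 0 0 175;1 -25 0 0 175;1 -25 0 0 175;1 -25 0 0 175;1 -25 0 0 175;1 -25 0 0 175;1 -25 0 0 175;0 -18 0 0 175;0 -9 0 0 175"}}

```text
time_s: 61.43
tool_pos: [0.4693, -0.067, 0.0797]
tool_rot: [-180.0, 0.1, -7.7]
force: [0.3, 0.4, -1.0]
grip_width: 0.0358
grasp_force: 10.0
```

{"api": "arm_command", "payload": {"series": "0 -2 0 0 175;0 0 0 0 175;0 0 0 0 175;0 0 0 0 175"}}

```text
time_s: 61.77
tool_pos: [0.4698, -0.07, 0.0803]
tool_rot: [180.0, 0.0, -8.1]
force: [-0.2, -0.5, -0.9]
grip_width: 0.0357
grasp_force: 10.0
```

```bash
python3 bl.py 470 -68.4 34.5 -8
```

```text
[(8.8, [630.7, -440.3])]
t 61.82 at [469.9 -69.9  80.3] rot [179.99   0.    -8.11] F [-0.3 -0.7 -0.2] grip 35.8 10.0
 -> turn rad -0.002 shift [-0.1 -1.5 45.8]
on pad: along 78.6 across 2.0 r 5.9
```

Place it, release, rise and clear away toward the board side.

{"api": "arm_command", "payload": {"series": "0 0 6 0 175;0 0 10 0 175;0 0 10 0 175;0 0 8 0 175;0 0 6 0 175;0 0 3 0 175;0 0 1 0 175;0 0 0 0 175;0 0 0.5 0 175;0 0 0.5 0 175;0 0 0.5 0 175;0 0 0.5 0 175;0 0 0 0 175;0 0 0 0 175"}}

```text
time_s: 63.03
tool_pos: [0.4702, -0.0684, 0.0345]
tool_rot: [-180.0, -0.0, -8.0]
force: [0.0, -0.3, -0.2]
grip_width: 0.0357
grasp_force: 10.0
```

{"api": "arm_command", "payload": {"series": "0 0 0 0 175;0 0 0 0 165;0 0 0 0 155;0 0 0 0 140;0 0 0 0 120;0 0 0 0 95;0 0 0 0 90;0 0 0 0 90;0 0 -3 0 90;0 0 -8 0 90;0 0 -14 0 90;0 0 -18 0 90;0 0 -20 0 90;0 0 -20 0 90;0 0 -20 0 90;0 0 -15 0 90;0 0 0 0 90"}}

```text
time_s: 64.45
tool_pos: [0.4726, -0.0687, 0.1561]
tool_rot: [-179.9, -0.4, -8.0]
force: [0.3, -0.2, 0.3]
grip_width: 0.0559
grasp_force: 0.0
```

{"api": "arm_command", "payload": {"series": "-2 10 0 0 90;-4 20 0 0 90;-5 24 0 0 90;-5 24 0 0 90;-5 24 0 0 90;-5 24 0 0 90;-5 24 0 0 90;-5 24 0 0 90;-5 24 0 0 90;-5 24 0 0 90;-5 24 0 0 90;-4 20 0 0 90;-2 10 0 0 90;0 0 0 0 90;0 0 0 0 90;0 0 0 0 90"}}

```text
time_s: 65.78
tool_pos: [0.375, -0.333, 0.1517]
tool_rot: [-180.0, 0.1, -7.9]
force: [-0.6, -0.0, 0.4]
grip_width: 0.0564
grasp_force: 0.0
```

```bash
python3 bl.py 470 -68.4 34.5 -8; python3 - <<'E'
from h import *
T=grab('top');S=grab('side')
cv2.imwrite('pics/end.png',np.vstack([np.hstack([cv2.resize(T[120:265,145:325],(400,322)),cv2.resize(S[120:265,150:330],(400,322))]),np.hstack([cv2.resize(T[90:250,60:400],(400,188)),cv2.resize(S[110:384,100:500],(400,188))])]))
E
```

```text
[(8.8, [630.7, -440.3])]
t 65.83 at [ 375.4 -332.7  151.8] rot [-1.7995e+02  4.0000e-02 -7.8900e+00] F [-0.9  0.2 -0.5] grip 56.5 0.0
 -> turn rad 0.002 shift [  56.8 -274.9  117.3]
on pad: along -78.9 across 0.1 r 5.9
on pad: along 26.5 across 1.8 r 6.0
on pad: along -26.0 across 0.9 r 5.9
on pad: along 78.6 across 2.0 r 5.9
```

View pics/end.png

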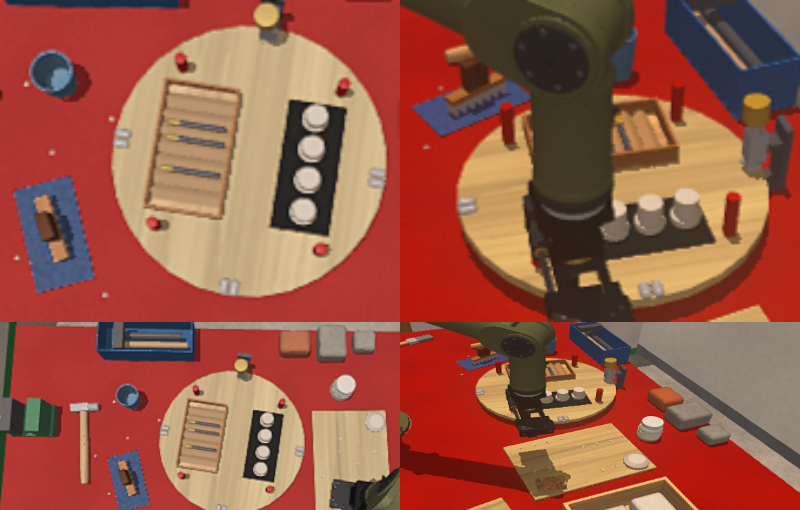

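Final view: all four blanks stand within the dark pad (top crop, x 280–335, y 105–225). The three punches lie in grooves, the rake stands on the blue mat, and the turntable is a quarter turn on with the pawl at a bump pair.

```bash
python3 ang2.py | head -1; python3 -c "
from cell import env
print(env.sign_off())"
```

```text
pad [array([546.7, -79.4, 215.5,  95.7,  -8.2])]
the job is handed in; nothing more can be done
None
```

The job is handed in after about 66 s of robot time: three punches (all there were) combed into grooves, rake back on its mat, turntable one detent (about 90°) clockwise by camera, and four blanks upright on the pad. On the first try, the closed fingers pressed on the rake's handle top at about 8 N, because the reported TCP sits about 38 mm below the real fingertips.

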